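# Stack a phone's glued back cover under weights in the bonding nest

### The job

Set up this phone for bonding its back: lay the small open phone chassis between the pins of the bonding nest so that it rests flat on the rubber strips, put the grey back cover on it with the cover's camera glass at the chassis's camera end, then the pressure plate on the cover, and stand the two steel weights upright on the plate, one in the middle of each half, either side of the handle. Set everything down gently, nothing dropped, and leave the stack lying flat, square and untouched.

Things in the scene. Friction and masses are not known exactly. Their poses are not given: they have to be found in the camera images.
- nest: bonding nest, fixed on the mat: aluminium base 172 x 100 x 6 mm, two black rubber strips across it (tops 12 mm above the base's underside), eight steel pins 10 mm thick, up to 28 mm, conical above 22 mm: centres at x +-52, y +-41 mm and x +-76, y +-20 mm, so the space between is 142 x 72 mm. Origin: centre of the base's underside; x along its length, z up. Both ends alike.
- chassis: opened black phone chassis, loose on the 4 mm thick blue mat, 136 x 66 mm, the smallest open phone here; its rim, where it is gripped and on which the cover rests, is 7.5 mm thick. Origin: centre of its underside; x along its length towards the camera end (two dark round camera eyes in its +x, +y corner, past the end of the battery), z up.
- cover: phone back cover, loose, plain grey, 134 x 64 x 6 mm, outside up; near one end it carries a black 26 x 24 mm camera glass with two steel-rimmed lenses. Origin: centre of its underside; x along its length towards the camera end, z up.
- cover_camera (a point): middle of the cover's camera glass: 47 mm along the cover's +x, 14 mm along its +y, on its top face, 6 mm above its underside.
- press_plate: pressure plate, loose, aluminium on grey felt, 130 x 62 x 8 mm; a black bar handle stands across its middle, 12 mm thick (along x), 44 mm long (along y), its grip from 24 to 46 mm above the underside. A round seat 44 mm across is marked on each half, at x = +38 and -38 mm. Origin: centre of its underside; x along its length, z up. Both ends alike.
- weight_a: steel weight, loose, about 0.35 kg: round body 42 mm across, 28 mm high, on it a dark knob 22 mm across, whole height 46 mm. Origin: centre of its underside, z up.
- weight_b: the other steel weight, same as weight_a; either may stand on either half of the plate. (A wall shelf with a tray on it hangs 0.5 m above the back of the bench, its front about 0.65 m from the robot: keep the arm in front of it.)

How it is judged:
On the way, in this order (a step that is already met when the one before it is completed fails the run):
1. the chassis lies flat on the strips between the pins, let go (x of chassis in the frame of nest between -0.008 and 0.008 m and y of chassis in the frame of nest between -0.008 and 0.008 m and z of chassis in the frame of nest between 0.009 and 0.015 m and angle between the x axis of chassis and the x axis of nest, either way round below 0.12 rad and angle between chassis's own z axis and vertical below 0.06 rad and contact force between the fingers and chassis below 0.1 N), for 0.2 s.
2. the cover lies on the chassis, camera glass at the camera end, let go (x of cover in the frame of chassis between -0.01 and 0.01 m and y of cover in the frame of chassis between -0.01 and 0.01 m and z of cover in the frame of chassis between 0.0045 and 0.0105 m and x of cover_camera in the frame of chassis above 0.02 m and angle between the x axis of cover and the x axis of chassis, either way round below 0.12 rad and angle between cover's own z axis and vertical below 0.06 rad and contact force between the fingers and cover below 0.1 N), for 0.2 s.
3. the pressure plate lies on the cover, let go (x of press_plate in the frame of cover between -0.01 and 0.01 m and y of press_plate in the frame of cover between -0.01 and 0.01 m and z of press_plate in the frame of cover between 0.003 and 0.009 m and angle between the x axis of press_plate and the x axis of cover, either way round below 0.14 rad and angle between press_plate's own z axis and vertical below 0.06 rad and contact force between the fingers and press_plate below 0.1 N), for 0.2 s.
At the end, for the whole second after the job is handed in: Chassis flat on the strips (8 mm, 0.12 rad), cover flat on it (10 mm, 0.12 rad), camera glass at the camera end, plate flat on the cover (10 mm, 0.14 rad), one upright weight on each half of the plate, 12 mm along and 10 mm across of its seat; all released and at rest (all of step 1 and all of step 2 and all of step 3 and ((x of weight_a in the frame of press_plate between 0.026 and 0.05 m and y of weight_a in the frame of press_plate between -0.01 and 0.01 m and z of weight_a in the frame of press_plate between 0.005 and 0.011 m and angle between each of weight_a, weight_b's own z axis and vertical below 0.06 rad and x of weight_b in the frame of press_plate between -0.05 and -0.026 m and y of weight_b in the frame of press_plate between -0.01 and 0.01 m and z of weight_b in the frame of press_plate between 0.005 and 0.011 m) or (x of weight_a in the frame of press_plate between -0.05 and -0.026 m and y of weight_a in the frame of press_plate between -0.01 and 0.01 m and z of weight_a in the frame of press_plate between 0.005 and 0.011 m and angle between each of weight_a, weight_b's own z axis and vertical below 0.06 rad and x of weight_b in the frame of press_plate between 0.026 and 0.05 m and y of weight_b in the frame of press_plate between -0.01 and 0.01 m and z of weight_b in the frame of press_plate between 0.005 and 0.011 m)) and linear speed of each of chassis, cover, press_plate, weight_a, weight_b below 0.02 m/s and contact force between the fingers and weight_a below 0.1 N and contact force between the fingers and weight_b below 0.1 N); the robot touches nothing.
It fails at once if the chassis falls freely for more than about 13 mm (0.5 m/s while not held) (linear speed of chassis above 0.5 m/s and contact force between the fingers and chassis below 0.1 N).
It fails at once if the cover falls freely for more than about 13 mm (0.5 m/s while not held) (linear speed of cover above 0.5 m/s and contact force between the fingers and cover below 0.1 N).
It fails at once if the pressure plate falls freely for more than about 13 mm (0.5 m/s while not held) (linear speed of press_plate above 0.5 m/s and contact force between the fingers and press_plate below 0.1 N).
It fails at once if the weight_a falls freely for more than about 13 mm (0.5 m/s while not held) (linear speed of weight_a above 0.5 m/s and contact force between the fingers and weight_a below 0.1 N).
It fails at once if the weight_b falls freely for more than about 13 mm (0.5 m/s while not held) (linear speed of weight_b above 0.5 m/s and contact force between the fingers and weight_b below 0.1 N).
It also fails if it takes over 136 s, if anything falls off the work surface, if the arm or the gripper's body presses on something with over 40 N, if the wrist force passes 120 N, or if a joint passes its speed limit or range.

### The arm

A 7-joint arm with a two-finger parallel gripper is mounted at the origin on a cart in front of the work surface, level with it; the furniture and walls round the work are solid. World frame = base frame: x ahead of the robot, y to its left, z up, the work surface at z = 0. Lengths are in m, angles in rad, forces in N, time in s.
With the tool pointing down it reaches from about 0.425 to 1.025 m from the base axis. Payload 3.6 kg.
Tool frame: the origin (TCP) lies at the very end of the fingers, on their centre line; the grasp point (between the pads) lies 19 mm behind it; z points along the fingers, y is the line along which they close (so a half turn about z gives the same grasp; the last joint's range is limited). The gripper opens to 85 mm and grips with 20 to 120 N. Pads are 22 mm wide; open, the fingers measure 114 mm over their backs; the gripper's body (76 mm by 85 mm) begins 54 mm behind the grasp point. The pads swing forward as they close: fully open they stand 13 mm farther back than shut.
Start: joints at [-1.323, 0.591, 0.048, 1.609, -0.033, 0.943, -0.034], TCP at [0.242, 0.683, 0.231] pointing down, gripper open.
Joint ranges: [-2.69, 2.69], [-0.47, 2.24], [-1.27, 1.36], [0.19, 2.51], [-1.53, 4.68], [0.08, 2.07], [-3.09, 3.09]. Speed limits (rad/s): [2.57, 2.57, 3.14, 3.14, 3.14, 3.14, 3.14].

### API

Orientations are given as a unit quaternion [w, x, y, z].
In Python, from rig import manip gives the robot as it stands.
- The arm moves only by the shell command python3 -m crank 'ROWS' [FORCE]. ROWS is JSON, a list of rows, each a list of 3 entries, a list of its own where there are three numbers: the gripper's target within -1 to 1 (fully open at 1, half-way at 0, shut at -1), then the shift along the world's x, y, z in mm, then the turn, a rotation vector about the world's x, y, z in rad. In form: [[grip, [tx, ty, tz], [rx, ry, rz]], ...]. A call has exactly 8 rows; each row shifts and turns the commanded pose from where the row before left it; what a row does not reach is not made up. A row lasts 1/8 s, in which the tool goes at most 62.5 mm and 10.7 degrees, less where a joint would pass 70% of its speed; a pose out of reach is approached as far as the arm can. A call is refused whole if a number of a shift passes 62.5 or a number of a turn 0.188, either way. A call with a gripper value outside its range is refused whole. The fingers move at their own pace and stop on an object; FORCE is the grip in N (left out, the last holds). Time passes only in rows, so rows that do not move let the fingers close, or fill a call up. It gives the time, the measured TCP pose, the force, the opening and the grip force at its end, in the units of the state.
- manip.sense(): the state, without advancing time (a new reading comes with each control period).
- manip.grab_frame(name): name is "scene" or "side" or "wrist"; returns the picture (384x512x3 uint8, red, green, blue); there is no depth.
- manip.get_calibration(name): a dict with "fx", "fy", "cx", "cy" (pixels), "D" ([k1, k2, p1, p2, k3] as OpenCV has them; the pictures are not rectified), "T" (4x4, takes a point from camera to world coordinates). Camera axes: x right, y down, z forward; pixel columns grow to the right and rows downward; lengths in m; the calibration is good to about 2 mm. A picture is of the moment at which its call begins: read the wrist's pose just before it. get_calibration takes no time and is no camera call; for the wrist camera it gives the pose at the moment of the call.
- manip.job_done(): hands the job in; it is judged then, once.
The state is a dict: "time_s": time; "q": joint angles; "qd": joint speeds; "effort": joint torques, N m; "eef_pos": TCP position; "eef_rot": TCP orientation; "contact_force": force on the tool from outside, world axes, zero at the start; "torque": the same for the moment, N m; "width": finger opening in m; "grip_force": force on a finger pad.
Only numpy, scipy, OpenCV 4.12 (cv2) and the standard library are available. Lean on these libraries where they do the work, as an engineer would, in place of code of your own. Each camera call takes 0.05 s, during which the arm holds its last target. There are 200 camera calls.

## Working session

There is one attempt and no reset: what is moved stays moved. The work goes in short steps, Python scripts to look and compute and a shell command to move; the robot and the scene stay as the last step left them, time stands still between calls to the robot, and variables do not carry over. Pictures are saved under pics/ and viewed, at most 14 in all, crops included, and the job is handed in when it is done.

```bash
ls; mkdir -p pics; cat > h.py <<'E'
import numpy as np, cv2
from rig import manip
def snap(n,f):
    im=manip.grab_frame(n); cv2.imwrite(f'pics/{f}.png',cv2.cvtColor(im,cv2.COLOR_RGB2BGR)); return im
def ray(c,px,z):
    K=np.array([[c['fx'],0,c['cx']],[0,c['fy'],c['cy']],[0,0,1]]);T=np.array(c['T'])
    u=cv2.undistortPoints(np.array(px,float).reshape(-1,1,2),K,np.array(c['D'],float)).reshape(-1,2)
    d=np.c_[u,np.ones(len(u))]@T[:3,:3].T; o=T[:3,3]
    return o+d*((z-o[2])/d[:,2])[:,None]
E
python3 - <<'E'
from h import *
import json
for n in('scene','side','wrist'):
    c=manip.get_calibration(n); print(n,c['fx'],np.round(c['T'],3).tolist()); snap(n,n+'0')
s=manip.sense();print(s['time_s'],s['eef_pos'],s['eef_rot'],s['width'])
a=[cv2.imread(f'pics/{n}0.png') for n in('scene','side')]
E
```

```text
pics
scene 456.1458485164645 [[0.488, -0.622, 0.613, -0.371], [-0.873, -0.357, 0.333, -0.466], [0.011, -0.697, -0.717, 1.047], [0.0, 0.0, 0.0, 1.0]]
side 378.01201839116874 [[0.899, -0.142, 0.414, 0.063], [-0.437, -0.347, 0.83, -0.859], [0.026, -0.927, -0.374, 0.47], [0.0, 0.0, 0.0, 1.0]]
wrist 329.30335103010776 [[0.334, 0.899, 0.285, 0.171], [0.943, -0.317, -0.103, 0.707], [-0.002, 0.303, -0.953, 0.373], [0.0, 0.0, 0.0, 1.0]]
0.15 [0.24211369 0.68270467 0.23040606] [-8.39723126e-05  1.69562975e-01  9.85518971e-01 -8.65317751e-04] 0.0854423706570285
```

View pics/scene0.png

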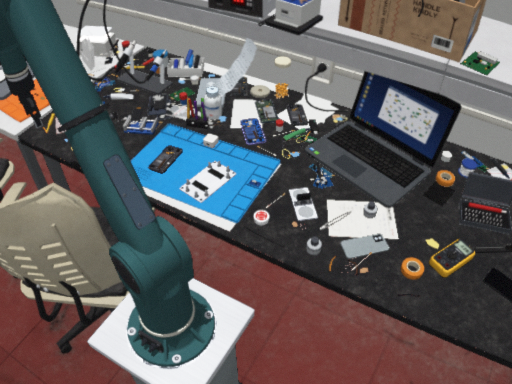

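View pics/side0.png

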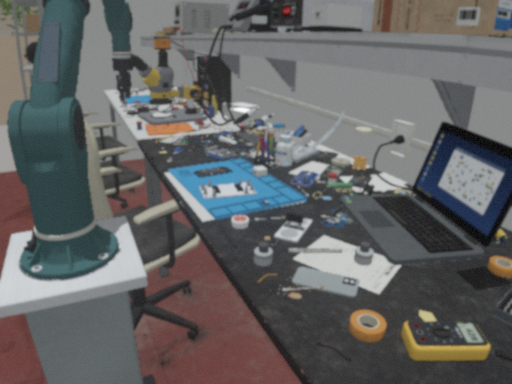

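Scene view: chassis (165,160), nest (208,180), plate (302,203), weights (370,209) and (314,244), cover (364,245) with its camera glass towards the right (~380,238). I'll get rough positions and enlarge.

```bash
python3 - <<'E'
from h import *
c=manip.get_calibration('scene')
for n,p,z in [('chassis',(165,160),.01),('nest',(208,180),.016),('plate',(302,203),.008),('wA',(370,215),.01),('wB',(314,249),.01),('cover',(364,246),.006)]:
    print(n,np.round(ray(c,[p],z),3))
im=cv2.imread('pics/scene0.png')
cv2.imwrite('pics/c1.png',cv2.resize(im[125:275,120:420],None,fx=2.6,fy=2.6,interpolation=cv2.INTER_CUBIC))
E
```

```text
chassis [[0.485 0.391 0.01 ]]
nest [[0.472 0.202 0.016]]
plate [[ 0.539 -0.105  0.008]]
wA [[ 0.596 -0.31   0.01 ]]
wB [[ 0.393 -0.215  0.01 ]]
cover [[ 0.477 -0.336  0.006]]
```

View pics/c1.png

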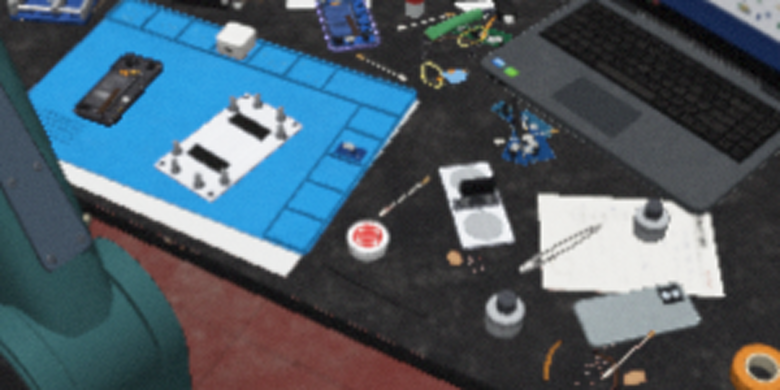

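```bash
python3 -m crank '[[1,[27,-52,0],[0,0,0]],[1,[27,-52,0],[0,0,0]],[1,[27,-52,0],[0,0,0]],[1,[27,-52,0],[0,0,0]],[1,[27,-52,0],[0,0,0]],[1,[27,-52,0],[0,0,0]],[1,[27,-52,0],[0,0,0]],[1,[0,0,0],[0,0,0]]]' 40; python3 - <<'E'
from h import *
snap('wrist','w1')
np.save('w1.npy',manip.get_calibration('wrist'),allow_pickle=True)
s=manip.sense();print(s['time_s'],s['eef_pos'],s['eef_rot'],s['contact_force'])
E
```

```text
time_s: 1.15
eef_pos: [0.4339, 0.3131, 0.2312]
eef_rot: [0.001, 0.175, 0.985, -0.002]
contact_force: [0.9, 0.9, 0.4]
width: 0.0856
grip_force: 0.0
1.2 [0.43251677 0.31652171 0.23127948] [ 1.14542214e-04  1.72438251e-01  9.85020221e-01 -4.48393379e-04] [0.42485826 0.28283631 0.66164983]
```

View pics/w1.png

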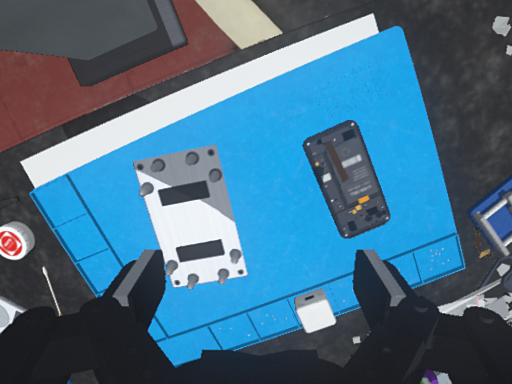

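The wrist view shows the nest around (190,220), with black strips at (184,192) and (200,250), and the chassis around (347,180), its orange flex end towards the bottom.

```bash
python3 - <<'E'
from h import *
im=cv2.imread('pics/w1.png'); c=np.load('w1.npy',allow_pickle=True).item()
hsv=cv2.cvtColor(im,cv2.COLOR_BGR2HSV)
nb=((hsv[...,1]<120)|(hsv[...,2]<90)).astype(np.uint8)*255
def rect(roi,mask,z,amin):
    x0,y0,x1,y1=roi; m=np.zeros_like(mask); m[y0:y1,x0:x1]=mask[y0:y1,x0:x1]
    m=cv2.morphologyEx(m,cv2.MORPH_OPEN,np.ones((3,3)))
    for k in cv2.findContours(m,cv2.RETR_EXTERNAL,cv2.CHAIN_APPROX_NONE)[0]:
        if cv2.contourArea(k)>amin:
            P=ray(c,k.reshape(-1,2),z)[:,:2].astype(np.float32)
            r=cv2.minAreaRect(P*1000); b=cv2.boxPoints(r)
            e=[b[1]-b[0],b[2]-b[1]]; e=max(e,key=np.linalg.norm)
            print(roi,np.round(cv2.minAreaRect(k)[0]),'c',np.round(r[0],1),'size',np.round(r[1],1),'long dir deg',np.round(np.degrees(np.arctan2(e[1],e[0])),2))
rect((295,110,400,250),nb,.0115,1000)
rect((125,135,250,292),nb,.010,1000)
dark=(hsv[...,2]<70).astype(np.uint8)*255
rect((150,170,230,270),dark,.016,300)
cv2.imwrite('pics/c2.png',cv2.resize(im[110:250,290:410],None,fx=4,fy=4,interpolation=cv2.INTER_CUBIC))
E
```

```text
(295, 110, 400, 250) [348. 179.] c [496.4 402.4] size [134.2  64.2] long dir deg 5.23
(125, 135, 250, 292) [174. 222.] c [478.3 181.6] size [164.4 176.6] long dir deg -8.73
```

View pics/c2.png

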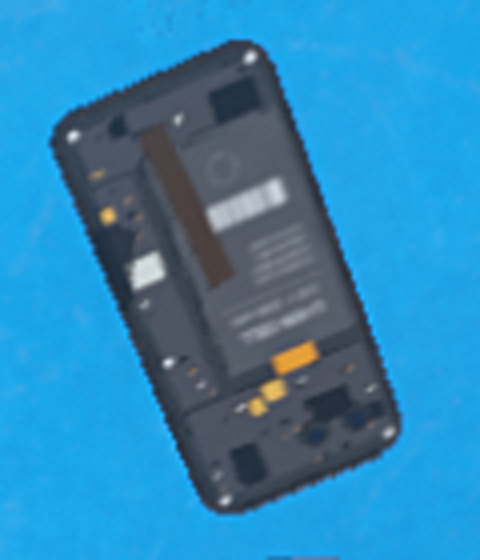

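The crop shows the two camera eyes near (315,432) and (360,415), the bottom right corner, so chassis +x points at +5.2° and its size is right. The nest needs a better mask.

```bash
python3 - <<'E'
from h import *
im=cv2.imread('pics/w1.png'); c=np.load('w1.npy',allow_pickle=True).item()
g=im.max(2)
print(g[192,150:220:5],g[250,170:235:5])
m=np.zeros(g.shape,np.uint8); m[170:270,150:230]=(g[170:270,150:230]<95)*255
C=[]
for k in cv2.findContours(m,cv2.RETR_EXTERNAL,cv2.CHAIN_APPROX_NONE)[0]:
    if cv2.contourArea(k)>200:
        P=ray(c,k.reshape(-1,2),.016)[:,:2].astype(np.float32)*1000
        r=cv2.minAreaRect(P); print(cv2.boundingRect(k),np.round(r,1) if 0 else r); C.append(np.array(r[0]))
if len(C)==2:
    d=C[0]-C[1]; print('centre',(C[0]+C[1])/2,'sep',np.linalg.norm(d),'ang',np.degrees(np.arctan2(d[1],d[0])))
# base corners by white/grey low saturation
hsv=cv2.cvtColor(im,cv2.COLOR_BGR2HSV)
w=np.zeros(g.shape,np.uint8); w[138:292,128:252]=((hsv[...,1]<70)&(g>95))[138:292,128:252]*255
w=cv2.morphologyEx(w,cv2.MORPH_OPEN,np.ones((3,3)))
k=max(cv2.findContours(w,cv2.RETR_EXTERNAL,cv2.CHAIN_APPROX_NONE)[0],key=cv2.contourArea)
print('base',cv2.minAreaRect(ray(c,k.reshape(-1,2),.010)[:,:2].astype(np.float32)*1000))
E
```

```text
[107 249  70  75  76  75  70  68  67  68  68  68 156 160] [248 234  76  80  80  82  81  82  83  84  83 249 230]
(150, 250, 14, 20) ((511.0677795410156, 152.42514038085938), (16.471790313720703, 28.276935577392578), 64.50366973876953)
(177, 240, 47, 22) ((517.0184326171875, 208.5548095703125), (55.83708953857422, 19.745176315307617), 81.92364501953125)
(159, 181, 51, 25) ((442.69464111328125, 219.91909790039062), (56.660125732421875, 20.02765655517578), 81.01414489746094)
base ((483.1627502441406, 210.95623779296875), (102.37822723388672, 175.54977416992188), 81.56179809570312)
```

```bash
python3 -m crank '[[0.74,[16,21.5,-25],[0,0,0.146]],[0.74,[16,21.5,-25],[0,0,0.146]],[0.74,[16,21.5,-25],[0,0,0.145]],[0.74,[16,21.5,-26],[0,0,0]],[0.74,[0,0,-30],[0,0,0]],[0.74,[0,0,-30],[0,0,0]],[0.74,[0,0,-15],[0,0,0]],[0.74,[0,0,0],[0,0,0]]]' 40; python3 - <<'E'
from h import *
im=snap('wrist','w2')
s=manip.sense();print(s['time_s'],s['eef_pos'],s['eef_rot'],s['contact_force'],s['width'])
E
```

```text
time_s: 2.2
eef_pos: [0.494, 0.4059, 0.0543]
eef_rot: [-0.001, -0.049, 0.999, -0.0]
contact_force: [0.5, -0.7, 0.2]
width: 0.0746
grip_force: 0.0
2.25 [0.49490174 0.40617058 0.05536473] [-1.13974370e-04 -4.86208900e-02  9.98817283e-01  1.75411999e-04] [0.63806006 0.04315261 0.56558276] 0.07438802563332932
```

View pics/w2.png

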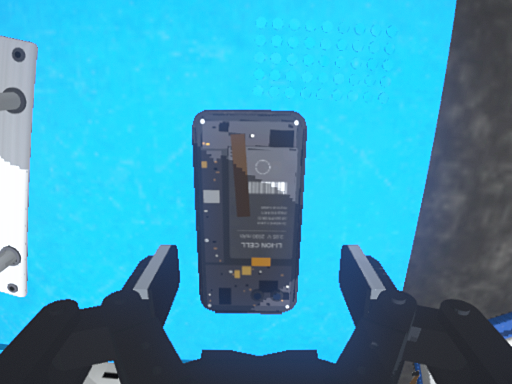

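Chassis sits centred around (250,210), square to the fingers. Remeasure from here.

```bash
cat >> h.py <<'E'
def rectmm(c,mask,roi,z,close=0,pick=max):
    x0,y0,x1,y1=roi; m=np.zeros_like(mask); m[y0:y1,x0:x1]=mask[y0:y1,x0:x1]
    m=cv2.morphologyEx(m,cv2.MORPH_OPEN,np.ones((3,3)))
    if close: m=cv2.morphologyEx(m,cv2.MORPH_CLOSE,np.ones((close,close)))
    k=max(cv2.findContours(m,cv2.RETR_EXTERNAL,cv2.CHAIN_APPROX_NONE)[0],key=cv2.contourArea)
    r=cv2.minAreaRect(ray(c,k.reshape(-1,2),z)[:,:2].astype(np.float32)*1000); b=cv2.boxPoints(r)
    e=max([b[1]-b[0],b[2]-b[1]],key=np.linalg.norm)
    a=(np.degrees(np.arctan2(e[1],e[0]))+90)%180-90
    print('px',cv2.boundingRect(k),'c',np.round(r[0],1),'size',np.round(r[1],1),'deg',round(float(a),2)); return r,a
def pose():
    s=manip.sense(); q=s['eef_rot']
    print('t',round(s['time_s'],2),'tcp',np.round(s['eef_pos']*1000,1),'ytool deg',round(np.degrees(2*np.arctan2(q[2],q[1]))-90,2),'F',np.round(s['contact_force'],1),'w',round(s['width']*1000,1),'g',round(s['grip_force'],1))
E
python3 - <<'E'
from h import *
for i in range(3): pose(); c=manip.get_calibration('wrist'); im=manip.grab_frame('wrist')[...,::-1].copy()
hsv=cv2.cvtColor(im,cv2.COLOR_BGR2HSV)
nb=((hsv[...,1]<120)|(hsv[...,2]<90)).astype(np.uint8)*255
rectmm(c,nb,(185,95,320,330),.0115)
rectmm(c,nb,(185,95,320,330),.006)
E
```

```text
t 2.25 tcp [494.9 406.2  55.4] ytool deg 95.57 F [0.6 0.  0.6] w 74.4 g 0.0
t 2.3 tcp [495.5 406.3  56.1] ytool deg 95.55 F [-0.3 -0.6  1.1] w 74.3 g 0.0
t 2.35 tcp [495.9 406.3  56.5] ytool deg 95.53 F [ 0.6  0.7 -0. ] w 74.2 g 0.0
px (193, 107, 112, 202) c [498.6 398.5] size [133.1  63.8] deg 4.73
px (193, 107, 112, 202) c [500.9 398.5] size [137.   65.7] deg 4.73
```

```bash
python3 -m crank '[[0.74,[3,-7,0],[0,0,-0.013]],[0.74,[0,0,-15],[0,0,0]],[0.74,[0,0,-15],[0,0,0]],[0.74,[0,0,-11],[0,0,0]],[0.74,[0,0,0],[0,0,0]],[0.74,[0,0,0],[0,0,0]],[0.74,[0,0,0],[0,0,0]],[0.74,[0,0,0],[0,0,0]]]' 40; python3 - <<'E'
from h import *
pose();snap('wrist','w3')
E
```

```text
time_s: 3.4
eef_pos: [0.4985, 0.3986, 0.0147]
eef_rot: [0.0, -0.042, 0.999, 0.0]
contact_force: [0.2, -0.4, -0.7]
width: 0.0744
grip_force: 0.0
t 3.4 tcp [498.5 398.6  14.7] ytool deg 94.77 F [ 0.2 -0.4 -0.7] w 74.4 g 0.0
```

View pics/w3.png

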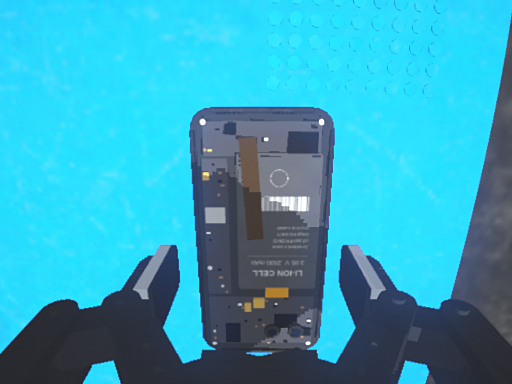

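Chassis is centred between the pads (197–328 vs pads 178/342). Descend gradually.

```bash
python3 -m crank '[[0.74,[0,0,-4],[0,0,0]],[0.74,[0,0,-4],[0,0,0]],[0.74,[0,0,-4],[0,0,0]],[0.74,[0,0,0],[0,0,0]],[0.74,[0,0,0],[0,0,0]],[0.74,[0,0,0],[0,0,0]],[0.74,[0,0,0],[0,0,0]],[0.74,[0,0,0],[0,0,0]]]' 40; 
```

```text
time_s: 4.45
eef_pos: [0.4984, 0.3984, 0.0024]
eef_rot: [0.0, -0.042, 0.999, 0.0]
contact_force: [-0.1, 0.3, 0.0]
width: 0.0743
grip_force: 0.0
```

```bash
python3 -m crank '[[0.74,[0,0,-1.5],[0,0,0]],[0.74,[0,0,-1.5],[0,0,0]],[0.74,[0,0,0],[0,0,0]],[0.5,[0,0,0],[0,0,0]],[0.3,[0,0,0],[0,0,0]],[0.3,[0,0,0],[0,0,0]],[0.3,[0,0,0],[0,0,0]],[0.3,[0,0,0],[0,0,0]]]' 50; 
```

```text
time_s: 5.45
eef_pos: [0.4984, 0.3985, -0.0001]
eef_rot: [0.0, -0.042, 0.999, 0.0]
contact_force: [-1.0, -0.3, 5.8]
width: 0.0644
grip_force: 54.3
```

```bash
python3 -m crank '[[0.3,[0,0,10],[0,0,0]],[0.3,[0,0,20],[0,0,0]],[0.3,[-2,-10,30],[0,0,-0.05]],[0.3,[-5,-25,40],[0,0,-0.06]],[0.3,[-5,-30,40],[0,0,-0.06]],[0.3,[-4,-13,0],[0,0,-0.063]],[0.3,[0,0,0],[0,0,0]],[0.3,[0,0,0],[0,0,0]]]' 50;  python3 - <<'E'
from h import *
pose();c=manip.get_calibration('wrist'); np.save('w4.npy',c,allow_pickle=True); snap('wrist','w4')
E
```

```text
time_s: 6.45
eef_pos: [0.4817, 0.3213, 0.1385]
eef_rot: [-0.001, 0.074, 0.997, -0.0]
contact_force: [-0.2, -0.2, -1.1]
width: 0.064
grip_force: 55.8
t 6.45 tcp [481.7 321.3 138.5] ytool deg 81.53 F [-0.2 -0.2 -1.1] w 64.0 g 55.8
```

View pics/w4.png

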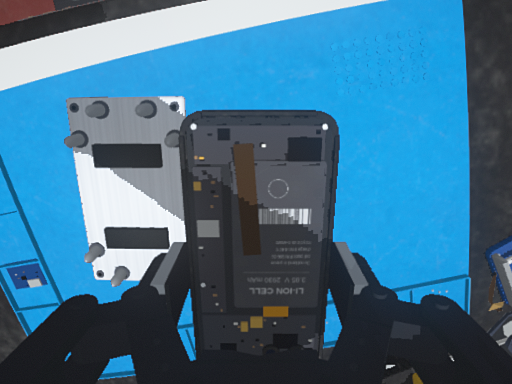

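Chassis held straight; both nest strips are fully visible at (127,155) and (137,238).

```bash
cat >> h.py <<'E'
def strips(c,im,rois,thr=95):
    g=im.max(2); m=((g<thr)*255).astype(np.uint8)
    C=[np.array(rectmm(c,m,r,.016)[0][0]) for r in rois]
    d=C[1]-C[0]; print('nest',np.round((C[0]+C[1])/2,1),'sep',np.linalg.norm(d),'deg',np.degrees(np.arctan2(d[1],d[0])))
E
python3 - <<'E'
from h import *
c=np.load('w4.npy',allow_pickle=True).item(); im=cv2.imread('pics/w4.png')
strips(c,im,[(86,138,167,172),(98,222,176,254)])
E
```

```text
px (92, 144, 70, 24) c [444.7 215. ] size [58.5 19.5] deg 81.02
px (105, 227, 64, 22) c [518.9 203.5] size [57.6 20.6] deg 80.9
nest [481.8 209.2] sep 75.06547340021103 deg -8.78083240175897
```

```bash
python3 -m crank '[[0.3,[0,-28,0],[0,0,-0.005]],[0.3,[0,-28,-10],[0,0,0]],[0.3,[0,-28,-20],[0,0,0]],[0.3,[0,-28,-20],[0,0,0]],[0.3,[0,0,-28],[0,0,0]],[0.3,[0,0,0],[0,0,0]],[0.3,[0,0,0],[0,0,0]],[0.3,[0,0,0],[0,0,0]]]' 50;  python3 - <<'E'
from h import *
c=np.load('w4.npy',allow_pickle=True).item()
print('end of held chassis, w4',np.round(ray(c,[(258,111)],.150)*1000,1))
pose();c=manip.get_calibration('wrist'); np.save('w5.npy',c,allow_pickle=True); snap('wrist','w5')
E
```

```text
time_s: 7.5
eef_pos: [0.483, 0.2095, 0.0621]
eef_rot: [0.001, 0.077, 0.997, 0.001]
contact_force: [-0.3, 0.0, -0.4]
width: 0.0639
grip_force: 56.0
end of held chassis, w4 [[416.2 329.6 150. ]]
t 7.5 tcp [483.  209.5  62.1] ytool deg 81.21 F [-0.3  0.  -0.4] w 63.9 g 56.0
```

View pics/w5.png

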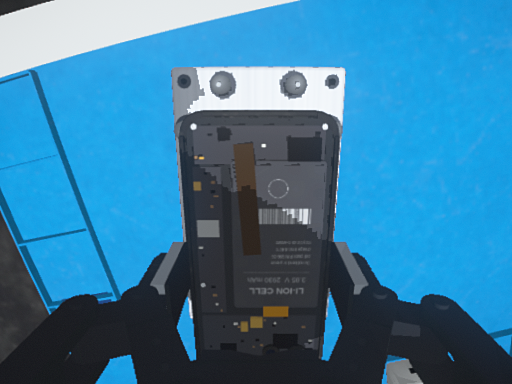

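Two end pins visible at (222,84) and (293,84), base corners (172,68) and (345,68); chassis centred between them. Compute.

```bash
python3 - <<'E'
from h import *
c=np.load('w5.npy',allow_pickle=True).item()
t=np.array([483.,209.5]); a=np.radians(81.21-90); R=np.array([[np.cos(a),np.sin(a)],[-np.sin(a),np.cos(a)]])
f=lambda p,z:np.round((ray(c,p,z)[:,:2]*1000-t)@R.T,1).tolist()
print('pins (tool xy)',f([(222,82),(293,82)],.032)); print('base corners',f([(172,68),(345,68)],.010)); print('chassis end',f([(259,111)],.0735),'sides',f([(180,150),(338,150)],.0735))
E
```

```text
pins (tool xy) [[-77.4, -19.6], [-77.4, 16.1]]
base corners [[-85.5, -49.9], [-85.5, 47.4]]
chassis end [[-66.0, -1.0]] sides [[-50.7, -32.9], [-50.7, 30.9]]
```

```bash
python3 -m crank '[[0.3,[-2,0,-10],[0,0,0]],[0.3,[0,0,-12],[0,0,0]],[0.3,[0,0,-10],[0,0,0]],[0.3,[0,0,-6],[0,0,0]],[0.3,[0,0,-5],[0,0,0]],[0.3,[0,0,-4],[0,0,0]],[0.3,[0,0,0],[0,0,0]],[0.3,[0,0,0],[0,0,0]]]' 50;  python3 -c "
from h import *
pose()"
```

```text
time_s: 8.55
eef_pos: [0.4805, 0.2084, 0.0145]
eef_rot: [0.0, 0.077, 0.997, 0.0]
contact_force: [-0.0, 0.1, -1.0]
width: 0.064
grip_force: 56.0
t 8.55 tcp [480.5 208.4  14.5] ytool deg 81.13 F [-0.   0.1 -1. ] w 64.0 g 56.0
```

No contact with the pins; lower to touch.

```bash
python3 -m crank '[[0.3,[0,0,-1],[0,0,0]],[0.3,[0,0,-1],[0,0,0]],[0.3,[0,0,-0.5],[0,0,0]],[0.3,[0,0,0],[0,0,0]],[0.3,[0,0,0],[0,0,0]],[0.3,[0,0,0],[0,0,0]],[0.3,[0,0,0],[0,0,0]],[0.3,[0,0,0],[0,0,0]]]' 50
```

```text
time_s: 9.55
eef_pos: [0.4803, 0.2083, 0.0119]
eef_rot: [0.0, 0.077, 0.997, 0.0]
contact_force: [-0.3, -0.8, 1.7]
width: 0.0642
grip_force: 56.3
```

```bash
python3 -m crank '[[0.3,[0,0,-0.4],[0,0,0]],[0.3,[0,0,0],[0,0,0]],[0.7,[0,0,0],[0,0,0]],[0.8,[0,0,0],[0,0,0]],[0.8,[0,0,0],[0,0,0]],[0.8,[0,0,10],[0,0,0]],[0.8,[0,0,30],[0,0,0]],[0.8,[0,0,40],[0,0,0]]]' 50;python3 -m crank '[[0.8,[0,0,40],[0,0,0]],[0.8,[0,-10,40],[0,0,0]],[0.8,[0,-62,0],[0,0,0]],[0.8,[0,-62,0],[0,0,0]],[0.8,[0,-60,0],[0,0,0]],[0.8,[0,0,0],[0,0,0]],[0.8,[0,0,0],[0,0,0]],[0.8,[0,0,0],[0,0,0]]]';  python3 - <<'E'
from h import *
pose();c=manip.get_calibration('wrist'); np.save('w6.npy',c,allow_pickle=True); snap('wrist','w6')
E
```

```text
time_s: 10.55
eef_pos: [0.4797, 0.208, 0.0921]
eef_rot: [-0.001, 0.077, 0.997, -0.0]
contact_force: [1.0, 0.2, -0.2]
width: 0.0771
grip_force: 0.0
time_s: 11.55
eef_pos: [0.4805, 0.0161, 0.1716]
eef_rot: [0.0, 0.076, 0.997, 0.0]
contact_force: [0.2, 0.1, -0.6]
width: 0.0769
grip_force: 0.0
t 11.55 tcp [480.5  16.1 171.6] ytool deg 81.31 F [ 0.2  0.1 -0.6] w 76.9 g 0.0
```

View pics/w6.png

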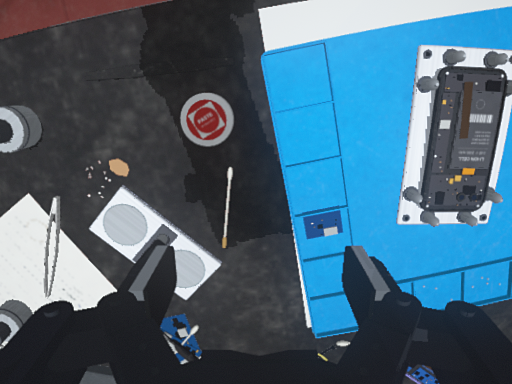

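Chassis lies between all pins (468,140). Plate is at (155,240), weights at (15,128) and (8,325). On to the cover.

```bash
python3 -m crank '[[0.8,[-7,-58,10],[0,0,0]],[0.8,[-7,-58,10],[0,0,0]],[0.8,[-7,-58,10],[0,0,0]],[0.8,[-7,-58,10],[0,0,0]],[0.8,[-7,-58,10],[0,0,0]],[0.8,[-5,-56,10],[0,0,0]],[0.8,[0,0,0],[0,0,0]],[0.8,[0,0,0],[0,0,0]]]';  python3 - <<'E'
from h import *
# plate & chassis from w6
c=np.load('w6.npy',allow_pickle=True).item(); im=cv2.imread('pics/w6.png')
hsv=cv2.cvtColor(im,cv2.COLOR_BGR2HSV); nb=((hsv[...,2]>125)&(hsv[...,1]<60)).astype(np.uint8)*255
rectmm(c,nb,(80,178,228,305),.008,9)
d=(im.max(2)<100).astype(np.uint8)*255
rectmm(c,d,(428,60,510,222),.0235,3)
pose();c=manip.get_calibration('wrist'); np.save('w7.npy',c,allow_pickle=True); snap('wrist','w7')
E
```

```text
time_s: 12.6
eef_pos: [0.4409, -0.3301, 0.231]
eef_rot: [-0.0, 0.076, 0.997, 0.001]
contact_force: [-0.3, 0.4, -0.8]
width: 0.0768
grip_force: 0.0
px (89, 186, 132, 114) c [ 546.2 -104.1] size [129.5  64.7] deg 39.49
px (428, 60, 82, 152) c [477.6 206.4] size [ 71.  140.3] deg -9.08
t 12.6 tcp [ 440.9 -330.1  231. ] ytool deg 81.24 F [-0.3  0.4 -0.8] w 76.8 g 0.0
```

View pics/w7.png

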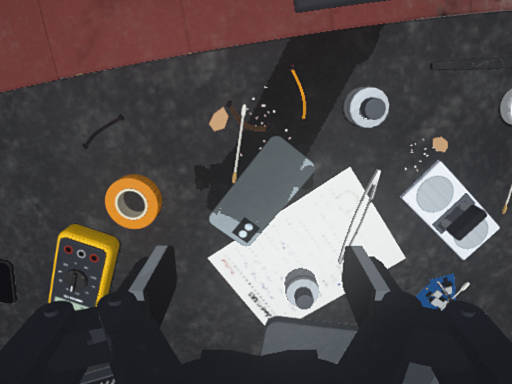

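Cover at (262,190), its camera glass at (244,231); weight at (367,106), other weight at (302,290), plate at (450,212).

```bash
python3 - <<'E'
from h import *
c=np.load('w7.npy',allow_pickle=True).item(); im=cv2.imread('pics/w7.png')
g=im.max(2)
print(im[170,215:330:8].tolist()); print(im[205,200:290:8].tolist())
for lo,hi in((85,175),(75,190)):
    m=((g>lo)&(g<hi)).astype(np.uint8)*255
    rectmm(c,m,(200,130,320,250),.006,7)
print('glass',np.round(ray(c,[(244,231)],.006)*1000,1))
E
```

```text
[[36, 34, 34], [38, 36, 36], [38, 35, 36], [40, 39, 38], [103, 100, 92], [102, 99, 90], [101, 96, 90], [103, 99, 91], [103, 99, 92], [105, 102, 94], [107, 102, 94], [106, 104, 96], [109, 104, 96], [76, 75, 74], [73, 71, 68]]
[[59, 57, 57], [40, 38, 37], [53, 50, 48], [102, 98, 91], [104, 99, 92], [104, 100, 91], [106, 103, 95], [106, 101, 93], [107, 104, 96], [108, 105, 97], [110, 106, 99], [90, 90, 90]]
px (214, 136, 105, 97) c [ 481.1 -331. ] size [ 65.2 122.6] deg -46.79
px (209, 136, 111, 110) c [ 484.5 -335. ] size [ 73.9 143.4] deg -52.37
glass [[ 531.  -363.2    6. ]]
```

```bash
python3 - <<'E'
from h import *
c=np.load('w7.npy',allow_pickle=True).item(); im=cv2.imread('pics/w7.png')
b=cv2.GaussianBlur(im,(3,3),0).astype(int)
m=((b[...,0]-b[...,2]>5)&(b[...,0]>78)&(b[...,0]<190)).astype(np.uint8)*255
m=cv2.morphologyEx(m,cv2.MORPH_OPEN,np.ones((7,7)))
r,a=rectmm(c,m,(195,125,325,255),.006,15)
print(cv2.boxPoints(r).round(1).tolist())
E
```

```text
px (209, 137, 106, 99) c [ 487.3 -336.5] size [ 65.  134.8] deg -47.16
[[417.70001220703125, -309.20001220703125], [509.29998779296875, -408.0], [557.0, -363.8999938964844], [465.29998779296875, -265.0]]
```

```bash
python3 -m crank '[[0.74,[7,3.5,-30],[0,0,-0.168]],[0.74,[7,3.5,-35],[0,0,-0.168]],[0.74,[7,3.5,-35],[0,0,-0.168]],[0.74,[7,3.5,-35],[0,0,-0.167]],[0.74,[0,0,-34],[0,0,0]],[0.74,[0,0,0],[0,0,0]],[0.74,[0,0,0],[0,0,0]],[0.74,[0,0,0],[0,0,0]]]';  python3 - <<'E'
from h import *
pose();c=manip.get_calibration('wrist'); np.save('w8.npy',c,allow_pickle=True); im=snap('wrist','w8')[...,::-1].copy()
b=cv2.GaussianBlur(im,(3,3),0).astype(int)
m=((b[...,0]-b[...,2]>5)&(b[...,0]>78)&(b[...,0]<190)).astype(np.uint8)*255
m=cv2.morphologyEx(m,cv2.MORPH_OPEN,np.ones((7,7)))
cv2.imwrite('pics/m8.png',np.hstack([im,cv2.cvtColor(m,cv2.COLOR_GRAY2BGR)])[::1,::1])
r,a=rectmm(c,m,(180,5,345,384),.006,15)
print(cv2.boxPoints(r).round(1).tolist())
# row-wise edges
for y in range(110,261,30):
    x=np.flatnonzero(m[y,180:345])+180; print(y,x.min(),x.max())
E
```

```text
time_s: 13.65
eef_pos: [0.4693, -0.3179, 0.0639]
eef_rot: [0.001, 0.401, 0.916, -0.0]
contact_force: [-0.3, -0.2, -0.2]
width: 0.0742
grip_force: 0.0
t 13.65 tcp [ 469.3 -317.9   63.9] ytool deg 42.71 F [-0.3 -0.2 -0.2] w 74.2 g 0.0
px (207, 143, 102, 181) c [ 487.1 -336.6] size [ 63.9 134.4] deg -46.78
[[417.79998779296875, -309.5], [509.79998779296875, -407.3999938964844], [556.2999877929688, -363.70001220703125], [464.29998779296875, -265.70001220703125]]Traceback (most recent call last):
  File "<stdin>", line 11, in <module>
    return umr_minimum(a, axis, None, out, keepdims, initial, where)
ValueError: zero-size array to reduction operation minimum which has no identity
```

```bash
python3 -m crank '[[0.74,[-1,1.5,-20],[0,0,0]],[0.74,[0,0,-20],[0,0,0]],[0.74,[0,0,-10],[0,0,0]],[0.74,[0,0,-6],[0,0,0]],[0.74,[0,0,-4],[0,0,0]],[0.74,[0,0,-4],[0,0,0]],[0.74,[0,0,0],[0,0,0]],[0.74,[0,0,0],[0,0,0]]]'
```

```text
time_s: 14.7
eef_pos: [0.4675, -0.3163, -0.0014]
eef_rot: [0.0, 0.401, 0.916, -0.0]
contact_force: [0.7, -0.4, -0.7]
width: 0.0739
grip_force: 0.0
```

```bash
python3 -m crank '[[0.74,[0,0,-1.5],[0,0,0]],[0.74,[0,0,0],[0,0,0]],[0.55,[0,0,0],[0,0,0]],[0.3,[0,0,0],[0,0,0]],[0.3,[0,0,0],[0,0,0]],[0.3,[0,0,0],[0,0,0]],[0.3,[0,0,0],[0,0,0]],[0.3,[0,0,0],[0,0,0]]]' 45
```

```text
time_s: 15.7
eef_pos: [0.4673, -0.3162, -0.0025]
eef_rot: [0.0, 0.401, 0.916, 0.0]
contact_force: [-1.2, 0.8, 4.2]
width: 0.0618
grip_force: 47.5
```

```bash
python3 -m crank '[[0.3,[0,0,8],[0,0,0]],[0.3,[0,0,20],[0,0,0]],[0.3,[0,0,45],[0,0,0]],[0.3,[0,20,45],[0,0,0.1]],[0.3,[0,40,35],[0,0,0.1]],[0.3,[0,50,0],[0,0,0.1]],[0.3,[0,56,0],[0,0,0.1]],[0.3,[0,56,0],[0,0,0.1]]]' 45
python3 -m crank '[[0.3,[-2,56,0],[0,0,0.1]],[0.3,[-2,56,0],[0,0,0.072]],[0.3,[-4,50,0],[0,0,0]],[0.3,[-4,32,0],[0,0,0]],[0.3,[0,0,0],[0,0,0]],[0.3,[0,0,0],[0,0,0]],[0.3,[0,0,0],[0,0,0]],[0.3,[0,0,0],[0,0,0]]]' 45
python3 - <<'E'
from h import *
pose();c=manip.get_calibration('wrist'); np.save('w9.npy',c,allow_pickle=True); im=snap('wrist','w9')
E
```

```text
time_s: 16.7
eef_pos: [0.4674, -0.0928, 0.1514]
eef_rot: [0.001, 0.161, 0.987, 0.0]
contact_force: [0.6, 0.3, -0.1]
width: 0.0614
grip_force: 49.1
time_s: 17.7
eef_pos: [0.4555, 0.0986, 0.15]
eef_rot: [0.0, 0.078, 0.997, -0.0]
contact_force: [0.2, 1.0, -0.3]
width: 0.0615
grip_force: 49.1
t 17.7 tcp [455.5  98.6 150. ] ytool deg 81.06 F [ 0.2  1.  -0.3] w 61.5 g 49.1
```

View pics/w9.png

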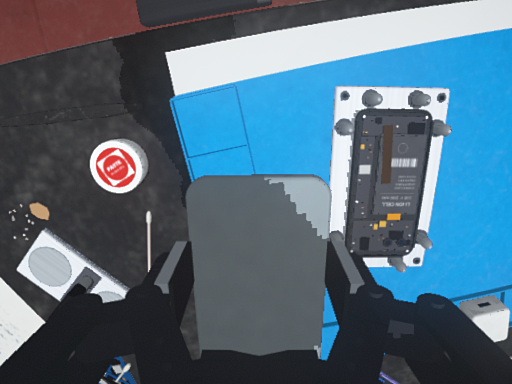

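Cover held straight, back end at (258,175); chassis seated between the pins, corners about (357,108), (434,112), (415,259), (345,253).

```bash
python3 - <<'E'
from h import *
c=np.load('w9.npy',allow_pickle=True).item(); im=cv2.imread('pics/w9.png')
d=(im.max(2)<105).astype(np.uint8)*255
m=cv2.morphologyEx(d,cv2.MORPH_OPEN,np.ones((3,3)))
rectmm(c,cv2.morphologyEx(m,cv2.MORPH_OPEN,np.ones((21,21))),(335,100,440,268),.0235,9)
P=ray(c,[(357,108),(434,112),(415,259),(345,253)],.0235)[:,:2]*1000
print(P.round(1).tolist(),P.mean(0),np.linalg.norm(P[0]-P[1]),np.linalg.norm(P[0]-P[3]),np.degrees(np.arctan2(*((P[2]+P[3]-P[0]-P[1])[::-1]))))
print('cover end',ray(c,[(258,175),(189,235),(328,235)],.1585).round(4).tolist())
E
```

```text
px (367, 109, 58, 30) c [426.5 215.6] size [50.  23.6] deg 81.96
[[409.3, 184.4], [421.4, 247.9], [555.5, 230.4], [537.8, 164.8]] [481.00649925 206.86825596] 64.60209721526276 130.01267431671872 -8.058079950147896
cover end [[0.4163, 0.1033, 0.1585], [0.439, 0.0684, 0.1585], [0.4486, 0.1299, 0.1585]]
```

```bash
python3 -m crank '[[0.3,[-2,30,0],[0,0,0]],[0.3,[0,40,-20],[0,0,0]],[0.3,[0,44,-20],[0,0,0]],[0.3,[0,0,-40],[0,0,0]],[0.3,[0,0,-20],[0,0,0]],[0.3,[0,0,0],[0,0,0]],[0.3,[0,0,0],[0,0,0]],[0.3,[0,0,0],[0,0,0]]]' 45
python3 - <<'E'
from h import *
pose();c=manip.get_calibration('wrist'); im=snap('wrist','w10')[...,::-1].copy()
# end pins: dark blobs near the robot side, nest base white
g=im.max(2)
hsv=cv2.cvtColor(im,cv2.COLOR_BGR2HSV)
for y in (60,75,90,105,120,135,150,165,180,200,220,240): print(y,''.join('B' if s>120 and v>90 else ('#' if v<70 else ('+' if v<140 else '.')) for s,v in zip(hsv[y,130:390:3,1],g[y,130:390:3])))
E
```

```text
time_s: 18.75
eef_pos: [0.4541, 0.2139, 0.0509]
eef_rot: [0.001, 0.077, 0.997, 0.001]
contact_force: [-0.4, -0.9, -0.6]
width: 0.062
grip_force: 49.1
t 18.75 tcp [454.1 213.9  50.9] ytool deg 81.16 F [-0.4 -0.9 -0.6] w 62.0 g 49.1
60 ..............................................BBBBBBBBBBBBBBBBBBBBBBBBBBBBBBBBBBBBBBBBB
75 ........................BBBBBBBBBBBBBBBBBBBBBBBBBBBBBBBBBBBBBBBBBBBBBBBBBBBBBBBBBBBBBBB
90 ...BBBBBBBBBBBBBBBBBBBBBBBBBBBBBBBBBBBBBBBBBBBBBBBBBBBBBBBBBBBBBBBBBBBBBBBBBBBBBBBBBBBB
105 BBBBBBBBBBBBBBBBBBBBBBBBBBBBBBBBBBBBBBBBBBBBBBBBBBBBBBBBBBBBBBBBBBBBBBBBBBBBBBBBBBBBBBB
120 BBBBBBBBBBBBBBBBBBBBBBBBBBBB..................................BB.....BBBBBBBBBBBBBBBBBB
135 BBBBBBBBBBBBBB..+##+.......++++++++................++++...+.......++++...BBBBBBBBBBBBBB
150 BBBBBBBBBBBBBB+.............+++++....................+++++..............BBBBBBBBBBBBBBB
165 BBBBBBBBBBBBBBB........###+#####################++#+++++++++++..........BBBBBBBBBBBBBBB
180 BBBBBBBBBBBBBBB+++++++++++++++..................................++++..+BBBBBBBBBBBBBBBB
200 BBBBBBBBBBBBBBBB...+++++++++++++++++++++++++++++.......................BBBBBBBBBBBBBBBB
220 BBBBBBBBBBBBBBBB...+++++++++++++++++++++++++++++++++++++++............BBBBBBBBBBBBBBBBB
240 BBBBBBBBBBBBBBBBB...+++++++++++++++++++++++++++++++++++++++++++++++...BBBBBBBBBBBBBBBBB
```

Cover and nest edges are both centred at col ~259: aligned. Lower.

```bash
python3 -m crank '[[0.3,[0,-0.8,-12],[0,0,0]],[0.3,[0,0,-8],[0,0,0]],[0.3,[0,0,-4],[0,0,0]],[0.3,[0,0,-3],[0,0,0]],[0.3,[0,0,-1.5],[0,0,0]],[0.3,[0,0,0],[0,0,0]],[0.3,[0,0,0],[0,0,0]],[0.3,[0,0,0],[0,0,0]]]' 45
```

```text
time_s: 19.8
eef_pos: [0.4534, 0.2131, 0.0215]
eef_rot: [0.0, 0.077, 0.997, 0.0]
contact_force: [0.6, -0.4, 0.6]
width: 0.0614
grip_force: 49.1
```

```bash
python3 -m crank '[[0.3,[0,0,-0.7],[0,0,0]],[0.3,[0,0,-0.5],[0,0,0]],[0.3,[0,0,0],[0,0,0]],[0.3,[0,0,0],[0,0,0]],[0.3,[0,0,0],[0,0,0]],[0.3,[0,0,0],[0,0,0]],[0.3,[0,0,0],[0,0,0]],[0.3,[0,0,0],[0,0,0]]]' 45
```

```text
time_s: 20.8
eef_pos: [0.4534, 0.2131, 0.021]
eef_rot: [0.0, 0.077, 0.997, 0.0]
contact_force: [-1.2, -0.4, 9.1]
width: 0.062
grip_force: 50.4
```

```bash
python3 -m crank '[[0.5,[0,0,0],[0,0,0]],[0.74,[0,0,0],[0,0,0]],[0.8,[0,0,0],[0,0,0]],[0.8,[0,0,0],[0,0,0]],[0.8,[0,0,5],[0,0,0]],[0.8,[0,0,20],[0,0,0]],[0.8,[0,0,50],[0,0,0]],[0.8,[0,0,50],[0,0,0]]]' 45
python3 -m crank '[[0.5,[4,-35,40],[0,0,-0.1]],[0.3,[10,-54,0],[0,0,-0.12]],[0.18,[10,-54,0],[0,0,-0.12]],[0.18,[10,-54,0],[0,0,-0.12]],[0.18,[10,-54,0],[0,0,-0.12]],[0.18,[10,-54,0],[0,0,-0.12]],[0.18,[0,0,0],[0,0,-0.028]],[0.18,[0,0,0],[0,0,0]]]' 45
python3 - <<'E'
from h import *
for i in range(3): manip.grab_frame('side')
pose();print(manip.sense()['q'].round(2));c=manip.get_calibration('wrist'); np.save('w11.npy',c,allow_pickle=True); im=snap('wrist','w11')
E
```

```text
time_s: 21.8
eef_pos: [0.4529, 0.2128, 0.1465]
eef_rot: [-0.0, 0.077, 0.997, -0.0]
contact_force: [1.0, 0.1, 0.4]
width: 0.0771
grip_force: 0.0
time_s: 22.8
eef_pos: [0.5068, -0.0915, 0.1852]
eef_rot: [-0.0, 0.427, 0.904, 0.0]
contact_force: [-0.1, 0.5, 0.7]
width: 0.0503
grip_force: 0.0
t 22.95 tcp [507.  -90.1 185.1] ytool deg 39.68 F [-0.2  0.2  0.2] w 50.4 g 0.0
[-0.16  0.41  0.33  2.13 -0.22  0.63  1.01]
```

View pics/w11.png

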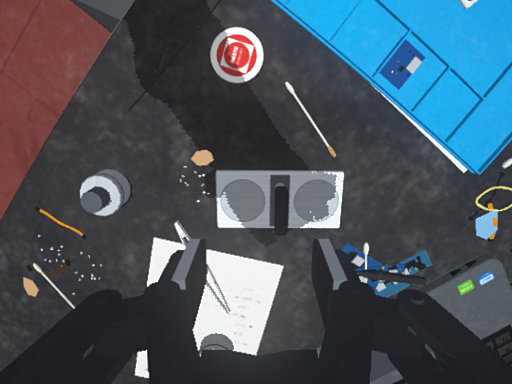

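Plate at (280,200), aligned with the fingers, handle at column ~281; weight at (105,192).

```bash
python3 - <<'E'
from h import *
c=np.load('w11.npy',allow_pickle=True).item(); im=cv2.imread('pics/w11.png')
hsv=cv2.cvtColor(im,cv2.COLOR_BGR2HSV)
for t in(85,110):
    m=((hsv[...,2]>t)&(hsv[...,1]<70)).astype(np.uint8)*255
    r,a=rectmm(c,m,(206,160,356,240),.008,9)
print('tcp px check / handle sides at z46',ray(c,[(274,205),(289,205)],.046).round(4).tolist())
E
```

```text
px (216, 170, 129, 59) c [ 546.9 -104.9] size [130.9  63.5] deg 39.65
px (216, 170, 128, 59) c [ 547.  -104.8] size [129.8  62.6] deg 39.06
tcp px check / handle sides at z46 [[0.5363, -0.1029, 0.046], [0.5469, -0.0942, 0.046]]
```

```bash
python3 -m crank '[[0.18,[14,-5,-40],[0,0,0]],[0.18,[14,-5,-40],[0,0,0]],[0.18,[12,-4.7,-30],[0,0,0]],[0.18,[0,0,-25],[0,0,0]],[0.18,[0,0,-18],[0,0,0]],[0.18,[0,0,-10],[0,0,0]],[0.18,[0,0,0],[0,0,0]],[0.18,[0,0,0],[0,0,0]]]' 50
python3 -m crank '[[-0.2,[0,0,0],[0,0,0]],[-0.5,[0,0,0],[0,0,0]],[-0.9,[0,0,0],[0,0,0]],[-0.9,[0,0,0],[0,0,0]],[-0.9,[0,0,0],[0,0,0]],[-0.9,[0,0,0],[0,0,0]],[-0.9,[0,0,0],[0,0,0]],[-0.9,[0,0,0],[0,0,0]]]' 60
```

```text
time_s: 24.0
eef_pos: [0.5479, -0.1067, 0.023]
eef_rot: [0.001, 0.427, 0.904, 0.0]
contact_force: [-0.8, 0.8, -0.1]
width: 0.0507
grip_force: 0.0
time_s: 25.0
eef_pos: [0.5476, -0.1067, 0.0228]
eef_rot: [0.0, 0.427, 0.904, 0.0]
contact_force: [-1.2, 0.6, 6.5]
width: 0.0108
grip_force: 59.8
```

```bash
python3 -m crank '[[-0.9,[0,0,6],[0,0,0]],[-0.9,[0,0,15],[0,0,0]],[-0.9,[0,0,40],[0,0,0]],[-0.9,[0,0,50],[0,0,0]],[-0.9,[0,0,0],[0,0,0]],[-0.9,[0,0,0],[0,0,0]],[-0.9,[0,0,0],[0,0,0]],[-0.9,[0,0,0],[0,0,0]]]' 60
python3 - <<'E'
from h import *
pose();c=manip.get_calibration('scene'); im=snap('scene','s2')[...,::-1].copy()
K=np.array([[c['fx'],0,c['cx']],[0,c['fy'],c['cy']],[0,0,1]]); T=np.linalg.inv(np.array(c['T']))
P=np.array([[.4811,.2088,.0295]]); p=cv2.projectPoints(P,cv2.Rodrigues(T[:3,:3])[0],T[:3,3],K,np.array(c['D'],float))[0].ravel(); print('pred px',p)
u,v=p.astype(int); hsv=cv2.cvtColor(im,cv2.COLOR_BGR2HSV)
for y in range(v-30,v+30,3): print(y,''.join('B' if s>140 else '%x'%(w//16) for s,w in zip(hsv[y,u-45:u+45,1],hsv[y,u-45:u+45,2])))
E
```

```text
time_s: 26.0
eef_pos: [0.5464, -0.1065, 0.132]
eef_rot: [-0.001, 0.427, 0.904, -0.0]
contact_force: [-0.8, 0.3, -1.7]
width: 0.011
grip_force: 59.0
t 26.0 tcp [ 546.4 -106.5  132. ] ytool deg 39.48 F [-0.8  0.3 -1.7] w 11.0 g 59.0
pred px [207.54617028 174.58921549]
144 666666666666655555555454444444333333334BBc998658a99989dBBBBBBBBBBBBBBBBB554333333333468888
147 6666665666666655555554444444433333333BBBBBBBBBBBa999BBBBBBBBBBBBBBBBBBBBBBBBBBBBB554333333
150 666666666666565555554444443433333333BBBBBBBBBBBBBBBBBBBBBBBBBBBBBBBBBBBBBBBBBBBBBBBBBBBBBB
153 666666666656655555554444433333333333BBBBBBBBBBBBBBBBBBBBBBBBBBBBBBBBBBBBBBBBBBBBBBBBBBBBBB
156 666656665565555555555444443333333335BBBBBBBBBBBBBBBBBBBBBBBBBBBBBBBBBBBBBBBBBBBBBBBBBBBBBB
159 5666566566565555555444443333333333BBBBBBBBBBBBBBBBBBBBBBBBBBBBBBBBBBBBBBBBBBBBBBBBBBBBBBBB
162 54566556666555555444444333333333335BBBBBBBBBBBcadBca9aeda9BBBBBBBBBBBBBBBBBBBBBBBBBBBBBBBB
165 434666666666655544444443333333333BBBBBBBBBBBBBb97545cda67aacdeeBBBBBBBBBBBBBBBBBBBBBBBBBBB
168 433466666555555544444433333333333BBBBBBBBBdcccbb97874469bbbbbbccb98BB
[... 366 characters left out ...]
346bcfffffecBBBBBBBBBBBBBBBBBBBBBBB
183 4566665555545443333333333333347acbbcbbbcbbbbbbbba853369cfffffedeBBBBBBBBBBBBBBBBBBBBBBBBBB
186 466555555554443333333333333337abbbbbbbcbbbbbb964358cffffffeeBBBBBBBBBBBBBBBBBBBBBBBBBBBBBB
189 6655555555444333333333333333565447abbbbbba86556befffffecBBBBBBBBBBBBBBBBBBBBBBBBBBBBBBBBBB
192 6655555544443333333333333335cfffd986344433578befffedeBBBBBBBBBBBBBBBBBBBBBBBBBBBBBBBBBBBBB
195 5665555544443333333333333348dffec8769bccefd878cdcBBBBBBBBBBBBBBBBBBBBBBBBBBBBBBBBBBBBBBBBB
198 66555554444433333333333333BBBBBddeffffedeffecBBBBBBBBBBBBBBBBBBBBBBBBBBBBBBBBBBBBBBBBBBBBB
201 5655554444443333333333333BBBBBBBBBBBdeeedeBBBBBBBBBBBBBBBBBBBBBBBBBBBBBBBBBBBBBBBBBBBBBBBB
```

```bash
python3 - <<'E'
from h import *
c=manip.get_calibration('scene'); a=np.radians(-8.8)
R=np.array([[np.cos(a),np.sin(a)],[-np.sin(a),np.cos(a)]])
px=[(221.5,174),(213.5,180),(206,186),(226,171),(192.5,183),(196,188),(214,164.5)]
print(((ray(c,px,.0295)[:,:2]-[.4811,.2088])*1000@R.T).round(1).tolist())
im=cv2.imread('pics/s2.png'); print('glass?',[ (x,y) for y in range(158,172) for x in range(195,232) if im[y,x].max()<85])
E
```

```text
[[30.4, -33.6], [-6.5, -32.2], [-41.6, -32.1], [50.2, -35.6], [-58.6, 11.0], [-67.9, -13.5], [49.1, 16.6]]
glass? [(195, 158), (196, 158), (195, 159), (196, 159), (195, 160), (196, 160), (195, 161), (196, 161), (195, 162), (196, 162), (195, 163), (196, 163), (195, 164), (213, 164), (195, 165), (212, 165), (195, 166), (210, 166), (211, 166), (217, 166), (195, 167), (215, 167), (216, 167), (214, 168), (215, 168)]
```

Cover edges and glass in the scene view fall within 1–2 mm of the intended place, glass at the camera end. Carry the plate over.

```bash
python3 -m crank '[[-0.9,[-10,46,0],[0,0,-0.12]],[-0.9,[-10,46,0],[0,0,-0.12]],[-0.9,[-10,46,0],[0,0,-0.12]],[-0.9,[-10,46,0],[0,0,-0.12]],[-0.9,[-10,46,0],[0,0,-0.12]],[-0.9,[-10,46,0],[0,0,-0.12]],[-0.9,[-6.5,37.5,0],[0,0,-0.126]],[-0.9,[0,0,0],[0,0,0]]]' 60
python3 -m crank '[[-0.9,[0,0,-20],[0,0,0]],[-0.9,[0,0,-20],[0,0,0]],[-0.9,[0,0,-10],[0,0,0]],[-0.9,[0,0,0],[0,0,0]],[-0.9,[0,0,0],[0,0,0]],[-0.9,[0,0,0],[0,0,0]],[-0.9,[0,0,0],[0,0,0]],[-0.9,[0,0,0],[0,0,0]]]' 60
python3 - <<'E'
from h import *
pose();c=manip.get_calibration('wrist');np.save('w12.npy',c,allow_pickle=True);im=snap('wrist','w12')
print(manip.sense()['q'].round(2))
E
```

```text
time_s: 27.05
eef_pos: [0.4796, 0.2114, 0.1322]
eef_rot: [-0.001, 0.758, 0.652, -0.0]
contact_force: [0.8, 0.1, -1.1]
width: 0.0109
grip_force: 58.9
time_s: 28.05
eef_pos: [0.4809, 0.2069, 0.0835]
eef_rot: [0.0, 0.76, 0.65, 0.0]
contact_force: [0.0, 0.1, -2.1]
width: 0.0111
grip_force: 58.9
t 28.05 tcp [480.9 206.9  83.5] ytool deg -8.98 F [ 0.   0.1 -2.1] w 11.1 g 58.9
[-0.84  0.63  0.48  2.18 -0.64  0.47 -0.01]
```

View pics/w12.png

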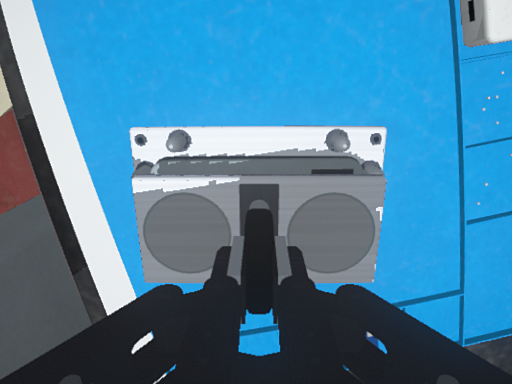

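Plate is held level, its near edge at row ~180 from col 133 to 386; nest base edge at row 127, cols 130–386. Check numerically.

```bash
python3 - <<'E'
from h import *
c=np.load('w12.npy',allow_pickle=True).item(); a=np.radians(-8.9)
R=np.array([[np.cos(a),np.sin(a)],[-np.sin(a),np.cos(a)]])
f=lambda p,z:((ray(c,p,z)[:,:2]-[.4811,.2088])*1000@R.T).round(1).tolist()
print('plate edge',f([(133,179),(385,178)],.0687),'seats',f([(187,232),(330,232)],.0687)); print('base',f([(131,128),(386,127)],.010)); print('pins',f([(178,136),(339,136)],.032)); print('cover edge',f([(165,158),(355,158)],.0295))
E
```

```text
plate edge [[-60.9, 30.3], [65.4, 30.7]] seats [[-35.6, 1.4], [39.5, 1.3]]
base [[-82.0, 48.7], [85.9, 49.2]]
pins [[-45.6, 46.3], [49.6, 46.2]]
cover edge [[-55.2, 32.5], [61.0, 32.5]]
```

```bash
python3 -m crank '[[-0.9,[0,0,-10],[0,0,0]],[-0.9,[0,0,-10],[0,0,0]],[-0.9,[0,0,-5],[0,0,0]],[-0.9,[0,0,-3],[0,0,0]],[-0.9,[0,0,-1.5],[0,0,0]],[-0.9,[0,0,0],[0,0,0]],[-0.9,[0,0,0],[0,0,0]],[-0.9,[0,0,0],[0,0,0]]]' 60
python3 -m crank '[[-0.9,[0,0,-0.7],[0,0,0]],[-0.9,[0,0,-0.5],[0,0,0]],[-0.9,[0,0,0],[0,0,0]],[-0.9,[0,0,0],[0,0,0]],[-0.9,[0,0,0],[0,0,0]],[-0.9,[0,0,0],[0,0,0]],[-0.9,[0,0,0],[0,0,0]],[-0.9,[0,0,0],[0,0,0]]]' 60
```

```text
time_s: 29.1
eef_pos: [0.4809, 0.2069, 0.0539]
eef_rot: [0.0, 0.76, 0.649, 0.0]
contact_force: [0.2, 0.3, -2.5]
width: 0.011
grip_force: 58.9
time_s: 30.1
eef_pos: [0.4808, 0.2068, 0.0525]
eef_rot: [-0.0, 0.76, 0.649, -0.0]
contact_force: [-0.2, 0.4, -2.2]
width: 0.0106
grip_force: 58.9
```

```bash
python3 -m crank '[[-0.9,[0,0,-0.5],[0,0,0]],[-0.9,[0,0,0],[0,0,0]],[-0.9,[0,0,-0.5],[0,0,0]],[-0.9,[0,0,0],[0,0,0]],[-0.9,[0,0,0],[0,0,0]],[-0.9,[0,0,0],[0,0,0]],[-0.9,[0,0,0],[0,0,0]],[-0.9,[0,0,0],[0,0,0]]]' 60
```

```text
time_s: 31.1
eef_pos: [0.4809, 0.2069, 0.0523]
eef_rot: [-0.0, 0.76, 0.649, 0.0]
contact_force: [-1.8, 0.2, 8.8]
width: 0.011
grip_force: 60.4
```

```bash
python3 -m crank '[[-0.6,[0,0,0],[0,0,0]],[-0.2,[0,0,0],[0,0,0]],[0,[0,0,0],[0,0,0]],[0,[0,0,0],[0,0,0]],[0,[0,0,5],[0,0,0]],[0,[0,0,25],[0,0,0]],[0,[0,0,50],[0,0,0]],[0,[0,0,50],[0,0,0]]]' 60
python3 - <<'E'
from h import *
c=np.load('w7.npy',allow_pickle=True).item(); im=cv2.imread('pics/w7.png')
g=cv2.cvtColor(im,cv2.COLOR_BGR2GRAY)
for (x0,y0,x1,y1) in((340,80,396,132),(280,262,326,318)):
    s=g[y0:y1,x0:x1]
    print([''.join('%x'%(v//16) for v in s[i,::2]) for i in range(0,s.shape[0],4)])
    h=cv2.HoughCircles(cv2.resize(s,None,fx=4,fy=4,interpolation=cv2.INTER_CUBIC),cv2.HOUGH_GRADIENT,1,20,param1=80,param2=20,minRadius=30,maxRadius=100)
    for q in h[0][:4]:
        u,v,r=q[0]/4+x0,q[1]/4+y0,q[2]/4; print('circ',u,v,r,'z46',ray(c,[(u,v)],.046).round(4)[0],'z28',ray(c,[(u,v)],.028).round(4)[0])
E
```

```text
time_s: 32.1
eef_pos: [0.4804, 0.2066, 0.1828]
eef_rot: [0.0, 0.76, 0.649, -0.001]
contact_force: [0.9, -0.2, -0.1]
width: 0.0426
grip_force: 0.0
['2222233333333333333333333333', '2223333333333333333333333333', '2233333345568cddddb534333333', '233335656bdddddccccddd433333', '3334655bdddddddbccdcccc93333', '333555bddddd4236665559cc5333', '335559dddda235666666666cc333', '32555bdddc3336666666665ca333', '334559cccc5336666666657c6333', '333555bcdcc7325666555ac73333', '4333355bcccccdcdcbcccc533333', '433333225accccccccdb33333333', '3333333333333334333333333333']
circ 368.125 106.375 20.775 z46 [ 0.4006 -0.2166  0.046 ] z28 [ 0.4025 -0.2109  0.028 ]
circ 373.625 107.875 11.85 z46 [ 0.4028 -0.2112  0.046 ] z28 [ 0.4048 -0.2053  0.028 ]
circ 362.125 107.875 18.6 z46 [ 0.4012 -0.2226  0.046 ] z28 [ 0.4031 -0.2173  0.028 ]
circ 370.125 111.875 16.725 z46 [ 0.4062 -0.215   0.046 ] z28 [ 0.4083 -0.2092  0.028 ]
['eeeeeeeeeeeeeeeeeeeeeee', 'eeeeeeeeeffeeeeeeeeeeee', 'eeeeef877777668dfeeeeee', 'eeef6777777777776ceeeee', 'ddf677667777777666feeee', 'ef96578bccccccccb99feee', 'eef68ccccccabccccccaeee', 'eef7cccd64444447cccdeee', 'eefbccc7444444449ccdcee', 'eeeebccb466666666cceeee', 'eeeeeccc566666666eeeeee', 'eeeeeeeeb6666667feeee94', 'eeeeeeedeeeffffefb53444', 'ffeeeeeeeeeefe744444444']
circ 303.125 296.875 17.8 z46 [ 0.6076 -0.3039  0.046 ] z28 [ 0.6208 -0.303   0.028 ]
circ 302.375 290.125 17.4 z46 [ 0.5981 -0.3038  0.046 ] z28 [ 0.6108 -0.3029  0.028 ]
circ 305.125 303.875 9.0 z46 [ 0.6178 -0.3026  0.046 ] z28 [ 0.6317 -0.3017  0.028 ]
circ 297.875 292.375 12.95 z46 [ 0.6003 -0.3093  0.046 ] z28 [ 0.6132 -0.3088  0.028 ]
```

```bash
python3 -m crank '[[0,[0,-50,0],[0,0,0.175]],[0,[0,-50,0],[0,0,0.175]],[0,[0,-50,0],[0,0,0.175]],[0,[0,-50,0],[0,0,0.175]],[0,[0,-50,0],[0,0,0.175]],[0,[-20,-50,0],[0,0,0.175]],[0,[-25,-50,0],[0,0,0.175]],[0,[-30,-50,0],[0,0,0.175]]]' 60
python3 -m crank '[[0,[-3,-17.6,-20],[0,0,0.171]],[0,[0,0,-40],[0,0,0]],[0,[0,0,-20],[0,0,0]],[0,[0,0,0],[0,0,0]],[0,[0,0,0],[0,0,0]],[0,[0,0,0],[0,0,0]],[0,[0,0,0],[0,0,0]],[0,[0,0,0],[0,0,0]]]' 60
python3 - <<'E'
from h import *
pose();c=manip.get_calibration('wrist');im=snap('wrist','w13');g=cv2.cvtColor(im,cv2.COLOR_RGB2GRAY)
K=np.array([[c['fx'],0,c['cx']],[0,c['fy'],c['cy']],[0,0,1]]); T=np.linalg.inv(np.array(c['T']))
pr=lambda P:cv2.projectPoints(np.array([P],float),cv2.Rodrigues(T[:3,:3])[0],T[:3,3],K,np.array(c['D'],float))[0].ravel()
print('pred knob',pr([.4027,-.211,.046]),'body',pr([.4027,-.211,.028]))
u,v=pr([.4027,-.211,.046]).astype(int)
for y in range(max(0,v-60),min(384,v+40),5): print(y,''.join('%x'%(q//16) for q in g[y,u-66:u+66:2]))
E
```

```text
time_s: 33.1
eef_pos: [0.4054, -0.195, 0.1819]
eef_rot: [0.001, 0.16, 0.987, -0.0]
contact_force: [0.8, -1.1, -0.2]
width: 0.0426
grip_force: 0.0
time_s: 34.1
eef_pos: [0.4031, -0.2108, 0.1019]
eef_rot: [0.0, 0.078, 0.997, -0.0]
contact_force: [0.1, 0.9, -0.9]
width: 0.0431
grip_force: 0.0
t 34.1 tcp [ 403.1 -210.8  101.9] ytool deg 81.03 F [ 0.1  0.9 -0.9] w 43.1 g 0.0
pred knob [260.0811968  207.53891404] body [260.00291939 198.33823519]
147 444444444444444444444333333233333333333333332233333333333333333332
152 444444444444444444444333333333333333333323322323332233333333232323
157 444444444444444444333333333333322223233333333333333233333333333333
162 444444444444444432333333333222246655543333333333333333333332222333
167 555454444444443333333333337888876655788888633333333333323322222333
172 5554544445443333333333358757889aa99aa99886578433333333323332233333
177 555444444423333323333375799999999999999999997563333322332333333333
182 444444443333333333333589999999999999999999999985333333333333232222
187 544554333333223333324999999999854444457999999999433333333333233322
192 333334333333333333339999999954444444444448999999833333333323333333
197 333333333333333333349999999444444444444444899999943333333333322333
202 333333333333333333349999887444444444444444699999933333333333333333
207 333333333333333333335889896444444444444444499999623333332333232222
212 333333333333333333333589997444444444444444799994233333332322222223
217 333333333333333333333335999854444444444448999533333333323332222233
222 333333333333333333333333335899864444468999533333333333333333344422
227 333333333333333333333333333333333333333333333333333333333334444444
232 333323333333333333333333333333333333333333333333333333333344444444
237 333444443333333333333333333334433333333333333333333333334455555444
242 358888832233333333333333333333333333334333333333333333432258888854
```

```bash
python3 -m crank '[[0,[0,2,-20],[0,0,0]],[0,[0,0,-20],[0,0,0]],[0,[0,0,-15],[0,0,0]],[0,[0,0,-10],[0,0,0]],[0,[0,0,-6],[0,0,0]],[0,[0,0,0],[0,0,0]],[0,[0,0,0],[0,0,0]],[0,[0,0,0],[0,0,0]]]' 60
python3 -m crank '[[-0.2,[0,0,0],[0,0,0]],[-0.4,[0,0,0],[0,0,0]],[-0.8,[0,0,0],[0,0,0]],[-0.8,[0,0,0],[0,0,0]],[-0.8,[0,0,0],[0,0,0]],[-0.8,[0,0,0],[0,0,0]],[-0.8,[0,0,0],[0,0,0]],[-0.8,[0,0,0],[0,0,0]]]' 60
```

```text
time_s: 35.15
eef_pos: [0.4031, -0.2089, 0.0309]
eef_rot: [0.0, 0.078, 0.997, -0.0]
contact_force: [0.6, -0.4, 0.1]
width: 0.0429
grip_force: 0.0
time_s: 36.15
eef_pos: [0.4029, -0.2086, 0.0309]
eef_rot: [0.0, 0.078, 0.997, 0.0]
contact_force: [0.0, 0.1, 5.4]
width: 0.0195
grip_force: 58.5
```

```bash
python3 -m crank '[[-0.8,[0,0,5],[0,0,0]],[-0.8,[0,0,20],[0,0,0]],[-0.8,[10,0,40],[0,0,0]],[-0.8,[20,20,44],[0,0,0]],[-0.8,[20,45,0],[0,0,0]],[-0.8,[20,50,0],[0,0,0]],[-0.8,[15,50,0],[0,0,0]],[-0.8,[10,50,0],[0,0,0]]]' 70
python3 -m crank '[[-0.8,[10,50,0],[0,0,0]],[-0.8,[10.6,50,0],[0,0,0]],[-0.8,[0,50,0],[0,0,0]],[-0.8,[0,30,0],[0,0,0]],[-0.8,[0,16.3,0],[0,0,0]],[-0.8,[0,0,-15],[0,0,0]],[-0.8,[0,0,0],[0,0,0]],[-0.8,[0,0,0],[0,0,0]]]' 70
python3 - <<'E'
from h import *
pose();c=manip.get_calibration('wrist');im=snap('wrist','w14');g=cv2.cvtColor(im,cv2.COLOR_RGB2GRAY);hsv=cv2.cvtColor(im,cv2.COLOR_RGB2HSV)
np.save('w14.npy',c,allow_pickle=True)
for y in range(20,330,12): print(y,''.join('B' if s>120 and v>70 else '%x'%(q//16) for q,s,v in zip(g[y,130:390:3],hsv[y,130:390:3,1],hsv[y,130:390:3,2])))
E
```

```text
time_s: 37.15
eef_pos: [0.4977, 0.0079, 0.1392]
eef_rot: [-0.0, 0.078, 0.997, -0.0]
contact_force: [0.4, -0.4, -4.5]
width: 0.0194
grip_force: 69.2
time_s: 38.15
eef_pos: [0.5182, 0.2001, 0.1241]
eef_rot: [-0.0, 0.08, 0.997, -0.001]
contact_force: [-0.1, -0.1, -3.7]
width: 0.0194
grip_force: 69.1
t 38.15 tcp [518.2 200.1 124.1] ytool deg 80.84 F [-0.1 -0.1 -3.7] w 19.4 g 69.1
20 BBBBBBBBBBBBBBBBBBBBBBBBB8888bdddddeeeeeeeeeeeeeeeedeeeededddddddddBBBBBBBBBBBBBBBBBBBB
32 BBBBBBBBBBBBBBBBBBBBBB884349999f6788777fffffffffff9578787dffff7447fcBBBBBBBBBBBBBBBBBBB
44 BBBBBBBBBBBBBBBBBBBBBB89999999999aaaaaa9aaaabbbbbbbbbbbbbafffffffffBBBBBBBBBBBBBBBBBBBB
56 BBBBBBBBBBBBBBBBBBBBBBB99999969ffffffffdbdeeeeddedbfffffffffeffffffBBBBBBBBBBBBBBBBBBBB
68 BBBBBBBBBBBBBBBBBBBBBB7676665699cffddddeddeeeedddddedebfffffe778998BBBBBBBBBBBBBBBBBBBB
80 BBBBBBBBBBBBBBBBBBBBBBB99999969999cddddeddedeedddddddeddcfffefffffeBBBBBBBBBBBBBBBBBBBB
92 BBBBBBBBBBBBBBBBBBBBBBB8999994999977dddddddddddddddddeddbfffefffffdBBBBBBBBBBBBBBBBBBBB
104 BBBBBBBBBBBBBBBBBBBBBBB89999959999977abdddddddddddddddddffffffffffaBBBBBBBBBBBBB
[... 963 characters left out ...]
76664373333333333473566676888dca9BBBBBBBBBBBBBBBBBBBBBBB
248 cbaBBBBBBBBBBBBBBBBBBBBBBBBB2226666223334433333333226666222BBBBBBBBBBBBBBBBBBBBBBBBBBBB
260 BBBBBBBBBBBBBBBBBBBBBBBBBB22226666223333333333333332266662222BBBBBBBBBBBBBBBBBBBBBBBBBB
272 BBBBBBBBBBBBBBBBBBBBBBBB222226666522333333333333333226666622222BBBBBBBBBBBBBBBBBBBBBBBB
284 BBBBBBBBBBBBBBBBBBBBB222222222224422BBBB3333333BBBB225422222222222BBBBBBBBBBBBBBBB78888
296 222222222222222222222222222222222222BBBBBBBBBBBBBBB222222222222222222222222223334322223
308 222222222222222222222222222222222222BBBBBBBBBBBBBBB222222222222222222222222223222222222
320 12112221222222222222221222222222232BBBBBBBBBBBBBBBBB22222222222222222222222222222232222
```

```bash
python3 - <<'E'
from h import *
c=np.load('w14.npy',allow_pickle=True).item(); a=np.radians(-8.9)
R=np.array([[np.cos(a),np.sin(a)],[-np.sin(a),np.cos(a)]])
f=lambda p,z:((ray(c,p,z)[:,:2]-[.4811,.2086])*1000@R.T).round(1).tolist()
im=cv2.imread('pics/w14.png'); g=im.max(2)
print('handle',f([(225,146),(303,146)],.0755), f([(264,138),(264,158)],.0755))
print('seat top/right',f([(264,54),(264,124),(299,88)],.0375))
print('tcp',(np.array([[518.2-481.1,200.1-208.6]])@R.T).round(1))
for y in (50,90,130): print(y,g[y,188:238:2],g[y,318:340:2])
E
```

```text
handle [[-3.7, -23.4], [-3.5, 22.2]] [[-8.3, -0.6], [3.6, -0.6]]
seat top/right [[-57.7, -0.1], [-12.2, -0.1], [-36.1, 23.3]]
tcp [[38.  -2.7]]
50 [231 229 228 232 134 159 159 160 162 164 162 165 164 159 165 151 167 170
 255 253 252 252 252 252 252] [251 251 249 250 251 250 200 231 230 231 230]
90 [231 229 227 229 231 151 161 161 162 163 165 165 166 165 122 118 158 166
 164 169 172 125 135 130 187] [252 251 250 251 251 219 233 233 233 234 234]
130 [230 231 231 231 232 234 136 163 161 162 163 166 167 167 166  89 134 159
 149 123 126 126 122 124 123] [251 249 250 252 241 235 234 235 235 236 235]
```

```bash
python3 -m crank '[[-0.8,[0,3,-14],[0,0,0]],[-0.8,[0,0,-15],[0,0,0]],[-0.8,[0,0,-12],[0,0,0]],[-0.8,[0,0,-8],[0,0,0]],[-0.8,[0,0,-3],[0,0,0]],[-0.8,[0,0,-1],[0,0,0]],[-0.8,[0,0,0],[0,0,0]],[-0.8,[0,0,0],[0,0,0]]]' 70
```

```text
time_s: 39.2
eef_pos: [0.5187, 0.2056, 0.0719]
eef_rot: [0.0, 0.078, 0.997, 0.0]
contact_force: [-0.0, 0.0, -4.2]
width: 0.0193
grip_force: 69.1
```

```bash
python3 -m crank '[[-0.8,[0,-2.4,0],[0,0,0]],[-0.8,[0,0,-1],[0,0,0]],[-0.8,[0,0,-1],[0,0,0]],[-0.8,[0,0,-0.7],[0,0,0]],[-0.8,[0,0,-0.5],[0,0,0]],[-0.8,[0,0,0],[0,0,0]],[-0.8,[0,0,0],[0,0,0]],[-0.8,[0,0,0],[0,0,0]]]' 70
```

```text
time_s: 40.2
eef_pos: [0.5184, 0.2032, 0.0685]
eef_rot: [0.0, 0.078, 0.997, 0.0]
contact_force: [-0.6, -1.3, 0.7]
width: 0.0192
grip_force: 69.5
```

Touching (force rose from −4 to +0.7). A hair more, release, rise, and go to the second weight.

```bash
python3 -m crank '[[-0.8,[0,0,-0.4],[0,0,0]],[-0.8,[0,0,0],[0,0,0]],[-0.4,[0,0,0],[0,0,0]],[-0.1,[0,0,0],[0,0,0]],[-0.1,[0,0,0],[0,0,0]],[-0.1,[0,0,5],[0,0,0]],[-0.1,[0,0,25],[0,0,0]],[-0.1,[0,0,50],[0,0,0]]]' 70
python3 -m crank '[[-0.1,[0,-40,20],[0,0,0]],[-0.1,[0,-58,0],[0,0,0]],[0,[0,-58,0],[0,0,0]],[0,[10,-58,0],[0,0,0]],[0,[15,-58,0],[0,0,0]],[0,[15,-58,0],[0,0,0]],[0,[15,-58,0],[0,0,0]],[0,[20,-56,0],[0,0,0]]]' 70
python3 -m crank '[[0,[19.6,-56,0],[0,0,0]],[0,[0,-6,-30],[0,0,0]],[0,[0,0,-30],[0,0,0]],[0,[0,0,0],[0,0,0]],[0,[0,0,0],[0,0,0]],[0,[0,0,0],[0,0,0]],[0,[0,0,0],[0,0,0]],[0,[0,0,0],[0,0,0]]]' 70
python3 - <<'E'
from h import *
pose();c=manip.get_calibration('wrist');im=snap('wrist','w15');g=cv2.cvtColor(im,cv2.COLOR_RGB2GRAY)
K=np.array([[c['fx'],0,c['cx']],[0,c['fy'],c['cy']],[0,0,1]]); T=np.linalg.inv(np.array(c['T']))
pr=lambda P:cv2.projectPoints(np.array([P],float),cv2.Rodrigues(T[:3,:3])[0],T[:3,3],K,np.array(c['D'],float))[0].ravel()
print('pred knob',pr([.613,-.303,.046]),'body',pr([.613,-.303,.028]))
u,v=pr([.613,-.303,.046]).astype(int)
for y in range(max(0,v-60),min(384,v+40),5): print(y,''.join('%x'%(q//16) for q in g[y,u-66:u+66:2]))
E
```

```text
time_s: 41.2
eef_pos: [0.5171, 0.2026, 0.1474]
eef_rot: [-0.002, 0.078, 0.997, -0.001]
contact_force: [0.4, 0.8, 1.1]
width: 0.0387
grip_force: 0.0
time_s: 42.2
eef_pos: [0.5933, -0.243, 0.1682]
eef_rot: [0.0, 0.079, 0.997, 0.0]
contact_force: [0.7, -0.4, 0.4]
width: 0.0424
grip_force: 0.0
time_s: 43.2
eef_pos: [0.6134, -0.3029, 0.1086]
eef_rot: [0.001, 0.078, 0.997, -0.0]
contact_force: [1.5, 0.6, 0.5]
width: 0.0428
grip_force: 0.0
t 43.2 tcp [ 613.4 -302.9  108.6] ytool deg 81.03 F [1.5 0.6 0.5] w 42.8 g 0.0
pred knob [260.22609675 203.97943063] body [260.14027764 195.28258822]
143 eeeeeeeeeeeeeeeeeeeeeeeeeeeeeeeeeeeeeeeeeeeeeeeeeeeeeeeeeeeeeeeef7
148 eeeeeeeeeeeeeeeeeeeeeeeeeeeeeeeeeeeeeeeeeeeeeeeeeeeeeeeeeeeeeeef88
153 eeeeeeeeeeeeeeeeeeeeeeeeeeeeeeeeeeeeeeeeeeeeeeeeeeeeeeeeeeeeeeefee
158 eeeeeeeeeeeeeeeeeeeeeeeeeeeeeeeeeeeeeeeeeeeeeeeeeeeeeeeeeeeeeeeeee
163 eeddeeeeeeeeeeeeeeeeeeeeeeeffff99998dffeeeeeeeeeeeeeeeeeeeeeeeeeec
168 eeeeeeeeeeeeeeeeeeeeeeeefc6776655555567669feeeeeeeeeeeeeeeeeeeeeee
173 eeeeeeeeeeeeeeeeeeeeeef765677887777778776569feeeeeeeeeeeeeeeeeeeee
178 eeeeeeeeeeee
[... 206 characters left out ...]
eeeeeeeeeeeeef67777777444444444444477777776feeeeedddeeeeeeed8
198 eedbdeeeeeeeeeeeeef67777774444444444444447777777feeeeeeeeeeeeeeeee
203 eeeeedeeeeeeeeeeeeeb777776444444444444444677777deeeeeeeeeeeeeeeeee
208 eeeeeeeddeeeeeeeeedeb77776444444444444444677777eeeeeeeeeeeeeeeeeee
213 eeeeeeeeeeeeeeeeeeeeef77775444444444444457776deeeeddeeeeeeeeeeeeee
218 eddeeeeeeeddeeeeeeeeeeef7776544444444447776eeeeeeeeeeeeeeeeeeeef93
223 deedcdeeeeeeeeeeeeeeeeeeeeefb867777767cefeeedeeeeeeeeeeeeeef945555
228 bdedeebceeeeeeeeeeeeeeeeeeeeeeeeeeeedeeeeeeeeeeeeeeeeeefa344444444
233 ca9cdcdedceeeeeeeeeeeeeeeeeeeeeeeeeeddceeeeeeeeeeeefa3334444554444
238 eea6667755eeeeeeeeeeeeeeeeeedddeeeeeeeeeeeeeeeefa33333343366666544
```

Knob exactly at the predicted pixel (260,203). Grasp it.

```bash
python3 -m crank '[[0,[0,0.5,-20],[0,0,0]],[0,[0,0,-20],[0,0,0]],[0,[0,0,-15],[0,0,0]],[0,[0,0,-13],[0,0,0]],[0,[0,0,-6],[0,0,0]],[0,[0,0,-3.5],[0,0,0]],[0,[0,0,0],[0,0,0]],[0,[0,0,0],[0,0,0]]]' 70
python3 -m crank '[[-0.2,[0,0,0],[0,0,0]],[-0.4,[0,0,0],[0,0,0]],[-0.8,[0,0,0],[0,0,0]],[-0.8,[0,0,0],[0,0,0]],[-0.8,[0,0,0],[0,0,0]],[-0.8,[0,0,0],[0,0,0]],[-0.8,[0,0,0],[0,0,0]],[-0.8,[0,0,0],[0,0,0]]]' 70
```

```text
time_s: 44.25
eef_pos: [0.6134, -0.3026, 0.031]
eef_rot: [0.001, 0.078, 0.997, -0.0]
contact_force: [-0.8, 0.2, 0.3]
width: 0.0423
grip_force: 0.0
time_s: 45.25
eef_pos: [0.6132, -0.3022, 0.0309]
eef_rot: [0.0, 0.078, 0.997, 0.0]
contact_force: [-1.9, 0.8, 5.4]
width: 0.0188
grip_force: 68.4
```

```bash
python3 -m crank '[[-0.8,[0,0,5],[0,0,0]],[-0.8,[0,0,20],[0,0,0]],[-0.8,[0,0,45],[0,0,0]],[-0.8,[-10,20,49],[0,0,0]],[-0.8,[-15,45,0],[0,0,0]],[-0.8,[-17,52,0],[0,0,0]],[-0.8,[-17,52,0],[0,0,0]],[-0.8,[-17,52,0],[0,0,0]]]' 70
python3 -m crank '[[-0.8,[-17,52,0],[0,0,0]],[-0.8,[-17,52,0],[0,0,0]],[-0.8,[-17,52,0],[0,0,0]],[-0.8,[-17,52,0],[0,0,0]],[-0.8,[-17,48,0],[0,0,0]],[-0.8,[-8.6,40,0],[0,0,0]],[-0.8,[0,0,0],[0,0,0]],[-0.8,[0,0,0],[0,0,0]]]' 70
python3 -m crank '[[-0.8,[0,0,-20],[0,0,0]],[-0.8,[0,0,-10],[0,0,0]],[-0.8,[0,0,0],[0,0,0]],[-0.8,[0,0,0],[0,0,0]],[-0.8,[0,0,0],[0,0,0]],[-0.8,[0,0,0],[0,0,0]],[-0.8,[0,0,0],[0,0,0]],[-0.8,[0,0,0],[0,0,0]]]' 70
python3 -c "
from h import *
pose();c=manip.get_calibration('wrist');np.save('w16.npy',c,allow_pickle=True);snap('wrist','w16')
c=manip.get_calibration('scene');im=snap('scene','s3')"
```

```text
time_s: 46.25
eef_pos: [0.5366, -0.08, 0.1504]
eef_rot: [0.001, 0.079, 0.997, 0.0]
contact_force: [-0.3, 1.4, -3.7]
width: 0.019
grip_force: 68.9
time_s: 47.25
eef_pos: [0.4436, 0.2142, 0.15]
eef_rot: [0.0, 0.078, 0.997, 0.0]
contact_force: [-0.0, -1.9, -2.9]
width: 0.0192
grip_force: 69.0
time_s: 48.25
eef_pos: [0.4434, 0.2147, 0.1195]
eef_rot: [0.0, 0.078, 0.997, 0.0]
contact_force: [0.3, 0.6, -3.3]
width: 0.0193
grip_force: 69.1
t 48.25 tcp [443.4 214.7 119.5] ytool deg 81.03 F [ 0.3  0.6 -3.3] w 19.3 g 69.1
```

```bash
python3 -m crank '[[-0.8,[0,0.3,-15],[0,0,0]],[-0.8,[0,0,-15],[0,0,0]],[-0.8,[0,0,-10],[0,0,0]],[-0.8,[0,0,-5],[0,0,0]],[-0.8,[0,0,-3],[0,0,0]],[-0.8,[0,0,-1],[0,0,0]],[-0.8,[0,0,0],[0,0,0]],[-0.8,[0,0,0],[0,0,0]]]' 70
python3 -m crank '[[-0.8,[0,0,-1],[0,0,0]],[-0.8,[0,0,-0.6],[0,0,0]],[-0.8,[0,0,0],[0,0,0]],[-0.8,[0,0,-0.5],[0,0,0]],[-0.8,[0,0,0],[0,0,0]],[-0.8,[0,0,0],[0,0,0]],[-0.8,[0,0,0],[0,0,0]],[-0.8,[0,0,0],[0,0,0]]]' 70
```

```text
time_s: 49.35
eef_pos: [0.4436, 0.215, 0.0707]
eef_rot: [0.0, 0.078, 0.997, 0.0]
contact_force: [-0.8, 0.4, -3.5]
width: 0.0191
grip_force: 69.1
time_s: 50.35
eef_pos: [0.4435, 0.2149, 0.0684]
eef_rot: [0.0, 0.078, 0.997, 0.0]
contact_force: [-0.2, -0.8, 0.4]
width: 0.0193
grip_force: 69.6
```

```bash
python3 -m crank '[[-0.8,[0,0,-0.4],[0,0,0]],[-0.8,[0,0,0],[0,0,0]],[-0.4,[0,0,0],[0,0,0]],[-0.1,[0,0,0],[0,0,0]],[-0.1,[0,0,0],[0,0,0]],[-0.1,[0,0,5],[0,0,0]],[-0.1,[0,0,25],[0,0,0]],[-0.1,[0,0,50],[0,0,0]]]' 70
python3 -m crank '[[-0.1,[0,0,40],[0,0,0]],[-0.1,[5,-40,0],[0,0,0]],[-0.1,[5,-50,0],[0,0,0]],[-0.1,[5,-30,0],[0,0,0]],[-0.1,[0,0,0],[0,0,0]],[-0.1,[0,0,0],[0,0,0]],[-0.1,[0,0,0],[0,0,0]],[-0.1,[0,0,0],[0,0,0]]]' 70
python3 - <<'E'
from h import *
pose();c=manip.get_calibration('wrist');im=snap('wrist','w17');g=cv2.cvtColor(im,cv2.COLOR_RGB2GRAY);np.save('w17.npy',c,allow_pickle=True)
hsv=cv2.cvtColor(im,cv2.COLOR_RGB2HSV)
K=np.array([[c['fx'],0,c['cx']],[0,c['fy'],c['cy']],[0,0,1]]); T=np.linalg.inv(np.array(c['T']))
pr=lambda P:cv2.projectPoints(np.array(P,float),cv2.Rodrigues(T[:3,:3])[0],T[:3,3],K,np.array(c['D'],float))[0].reshape(-1,2).round(1).tolist()
print('pred knobs',pr([[.4436,.2150,.0835],[.5187,.2032,.0835]]),'handle',pr([[.4811,.2086,.0755]]))
u,v=map(int,pr([[.4811,.2086,.0375]])[0])
for y in range(v-105,v+115,8): 
    if 0<=y<384: print(y,''.join('B' if s>120 and w>70 else '%x'%(q//16) for q,s,w in zip(g[y,u-100:u+100:2],hsv[y,u-100:u+100:2,1],hsv[y,u-100:u+100:2,2])))
print(u)
E
```

```text
time_s: 51.35
eef_pos: [0.4422, 0.2143, 0.1476]
eef_rot: [-0.002, 0.078, 0.997, -0.001]
contact_force: [0.4, 1.5, 0.4]
width: 0.0385
grip_force: 0.0
time_s: 52.35
eef_pos: [0.4583, 0.096, 0.1878]
eef_rot: [-0.0, 0.077, 0.997, 0.0]
contact_force: [-0.1, -0.2, -0.4]
width: 0.0385
grip_force: 0.0
t 52.35 tcp [458.3  96.  187.8] ytool deg 81.14 F [-0.1 -0.2 -0.4] w 38.5 g 0.0
pred knobs [[410.4, 145.4], [397.7, 235.7]] handle [[399.4, 189.5]]
72 BBBBBBBBBBBBBBBBBBBBBBBBBBBBBBBBBBBBBBBBBBBBBBBBBBBBBBBBBBBBBBBBBBBBBBBBBBBBBBBBBBBBBBBBBBBBBBBBBBBB
80 BBBBBBBBBBBBBBBBBBBBBBBBBBBBBBBBBBBBBBBBBBBBBBBBBBBBBBBBBBBBBBBBBBBBBBBBBBBBBBBBBBBBBBBBBBBBBBBBBBBB
88 BBBBBBBBBBBBBBBBBBBBBBBcfe868fffffff666767fffeefeffefeffd86666dffeeeffcdffBBBBBBBBBBBBBBBBBBBBBBBBBB
96 BBBBBBBBBBBBBBBBBBBBBBBdfffffffffff65667888bfeeffffffefd566677889eeff76afcBBBBBBBBBBBBBBBBBBBBBBBBBB
104 BBBBBBBBBBBBBBBBBBBBBBBeffffffffdb744689988888787777878788888889ceffeeeefBBBBBBBBBBBBBBBBBBBBBBBBBBB
112 BBBBBBBBBBBBBBBBBBBBBB9bfa667ce845979efffffffffffffeeeeeefffffffffffefefdBBBBBBBBBBBBBBBBBBBBBBBBBBB
120 BBBBBBBBBBBBBBBBBBBBBBb5567
[... 1582 characters left out ...]
eeeedeeecacccccb656666666665dbBBBBBBBBBBBBBBBBBBBBBBBBBBBBBBBBBBBB
248 BBBBBBBBB2224666665332BBBBBBBBBB789bBBBBBBBBBBBBBBB99acBBBBBBBBBBBBBBBBBBBBBBBBBBBBBBBBBBBBBBBBBBBBB
256 BBBBBBBBB22223666666233333BBBBBBBBBBBBBBBBBBBBBBBBBBBBBBBBBBBBBBBBBBBBBBBBBBBBBBBBBBBBBBBBBBBBBBBBBB
264 BBBBBBBBB222222666666423332BBBBBBBBBBBBBBBBBBBBBBBBBBBBBBBBBBBBBBBBBBBBBBBBBBBBBBBBBBBBBBBBBBBBBBBBB
272 BBBBBBBBB22222226666666222222BBBBBBBBBBBBBBBBBBBBBBBBBBBBBBBBBBBBBBBBBBBBBBBBBBBBBBBBBBBBBBBBBBBBBBB
280 BBBBBBBBB22222223777522222222222BBBBBBBBBBBBBBBBBBBBBBBBBBBBBBBBBBBBBBBBBBBBBBBBBB778888788654888788
288 BBBBBBBBBB22222222222222222222222222BBBBBBBBBBBBBB222222222BBBBBBBBBBBBBBBBBBBBBB7788877777899abcdde
383
```

```bash
python3 - <<'E'
from h import *
c=np.load('w17.npy',allow_pickle=True).item(); a=np.radians(-8.9)
R=np.array([[np.cos(a),np.sin(a)],[-np.sin(a),np.cos(a)]])
f=lambda p,z:((ray(c,p,z)[:,:2]-[.4811,.2086])*1000@R.T).round(1).tolist()
g=cv2.imread('pics/w17.png').max(2)
x=lambda i:283+2*i
print('plate left edge',f([(x(35.5),144),(x(32.5),208)],.0375),'cover left',f([(x(33),144),(x(30),192)],.0295),'plate end',f([(380,109)],.0375))
print('knobs',f([(x(63),147),(x(57),236)],.0835),'handle right end',f([(x(69.5),189)],.0755))
print(g[96:116,380],g[238:252,380])
E
```

```text
plate left edge [[-30.9, -30.2], [30.6, -30.6]] cover left [[-29.5, -32.5], [17.1, -34.5]] plate end [[-62.1, -9.4]]
knobs [[-36.8, -0.4], [38.3, -0.1]] handle right end [[-0.5, 19.3]]
[248 248 247 248 249 252 239 119 136 182 188 173 211 242 249 250 250 251
 231 203] [193 203 209 207 207 209 209 206 203 190 222 233 233 232]
```

All within 3 mm of where it should be, and the arm is clear. Handing in.

```bash
python3 -c "
from rig import manip
print(manip.job_done())"
```

```text
the job is handed in; nothing more can be done
None
```

The job is handed in: the chassis, cover, plate and both weights are stacked flat and square in the nest, each within about 3 mm of its place by my last measurements. The interface gave no verdict.

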